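# Work the gas manifold's valve levers and lock out the one that binds

## Robot

A 6-joint arm with a two-finger parallel gripper is mounted at the origin on the work surface. World frame = base frame: x ahead of the robot, y to its left, z up, the work surface at z = 0. Lengths are in mm, angles in rad, forces in N, time in s.
With the tool pointing down it reaches from about 375 to 975 mm from the base axis. Payload 3.8 kg.
Tool frame: the origin (TCP) lies on the front face of the gripper's body, between the roots of the fingers; the fingertips stand 73 mm ahead of it and the grasp point (between the pads) lies 54 mm ahead of it; y points along the fingers, z is the direction in which the jaws open and shut, and the axes are right-handed (so a half turn about y gives the same grasp; the last joint's range is limited). The gripper opens to 85 mm and grips with 20 to 120 N. Pads are 22 mm wide; open, the fingers measure 114 mm over their backs; the gripper's body (76 mm by 85 mm) begins 54 mm behind the grasp point. The pads swing forward as they close: fully open they stand 13 mm farther back than shut.
Start: joints at [1.301, 0.264, 1.604, -0, 1.274, -0.037], TCP at [155.723, 656.787, 303.88] pointing down, gripper open.
Joint ranges: [-2.63, 2.63], [-0.94, 2.18], [0.31, 2.57], [-1.31, 4.45], [0, 2.66], [-2.55, 2.55]. Speed limits (rad/s): [2.57, 2.57, 3.14, 3.14, 3.14, 3.14].

## Interface

Orientations are given as a 3x3 rotation matrix whose columns are the frame's x, y, z axes.
In Python, from workcell import ctrl gives the robot as it stands.
- The arm moves only by the tool step_arm, never from a script. Its argument "moves" is a list of rows, each a list of 7 numbers: the turn, a rotation vector about the tool's x, y, z in degrees, then the shift along the tool's x, y, z in cm, then the opening, from -1 (shut) to 1 (fully open), so that 0 is half open. A call has 1 to 10 rows; each row is the pose to reach, as a shift and turn from the pose measured when the call began, along the tool's axes at that moment; what a row does not reach only later rows make up. A row lasts 1/10 s, in which the tool goes at most 50 mm and 8.59 degrees, less where a joint would pass 70% of its speed; a pose out of reach is approached as far as the arm can. A call with a gripper value outside its range is refused whole. The fingers move at their own pace and stop on an object; "force" is the grip in N (left out, the last holds). Time passes only in rows, so rows that repeat a pose let the fingers close. It gives the time, the measured TCP pose, the force and the opening at its end, in the units of the state.
- ctrl.read_state(): the state, without advancing time (a new reading comes with each control period).
- ctrl.snapshot(name): name is "scene" or "top" or "wrist"; returns a dict with "color" (384x512x3 uint8, red, green, blue), "range_z" (384x512 float32, mm along the optical axis (not along the pixel's ray), 0 where there is no reading), "K" (3x3 intrinsics, pixels), "T" (4x4, takes a point from camera to world coordinates); the wrist camera has in their place "T_tool_cam" (4x4, takes a point from camera to tool coordinates, whose origin is the TCP and whose axes are the tool frame's). Camera axes: x right, y up, looking along -z (the intrinsics and any distortion apply to the point x, -y, -z); pixel columns grow to the right and rows downward; lengths in mm; the calibration is good to about 2 mm. A picture is of the moment at which its call begins: read the wrist's pose just before it.
- ctrl.finish_job(): hands the job in, once; it reports no verdict.
The state is a dict: "clock": time; "joint_positions": joint angles; "joint_vel": joint speeds; "joint_torque": joint torques, N m; "eef_pos": TCP position; "tool_rot": TCP orientation; "wrist_force": force on the tool from outside, world axes, zero at the start; "moment": the same for the moment, N m; "opening": finger opening in mm.
Only numpy, scipy, OpenCV 4.12 (cv2) and the standard library are available. Lean on these libraries where they do the work, as an engineer would, in place of code of your own. Each camera call takes 0.05 s, during which the arm holds its last target.

## Task

Before the hoses go on, swing each of the three yellow valve levers on the gas manifold towards open to feel which one binds part-way, without forcing any of them. Leave the two good valves fully open, turn the binding one back fully shut, and set the red lockout cover down over its lever, seated all the way. Leave the other things on the bench where they are.

Things in the scene. Friction and masses are not known exactly. Their poses are not given: they have to be found in the camera images.
- valve_a: one of three alike brass quarter-turn valves on the gas manifold, 150 mm apart along its header pipe, in no fixed order; fixed. Origin on the lever's upright pivot axis, 50 mm above the bench. Its -x points out of the outlet, away from the header; +y lies along the header; z up. The header pipe (27 mm thick, axis 50 mm above the bench) runs 85 mm behind the pivot (+x); the outlet coupling, 25 mm thick, reaches 78 mm out.
- lever_a (a joint): angle of valve_a's yellow hand lever about the upright pivot: 0 = shut, lever pointing along the valve's +y (beside the header); 1.571 = fully open, lever pointing along the valve's -x (over the outlet); it opens counter-clockwise seen from above. All start within a few degrees of shut and stay where they are left.
- grip_a (a point): middle of the top face of the yellow sleeve on lever_a, 67 mm from the pivot and 97 mm above the bench; its y axis points outward along the lever. The sleeve is 18 mm wide, 10 mm thick, 66 mm long (34 to 100 mm from the pivot), with nothing beside or under it for 20 mm.
- valve_b: one of three alike brass quarter-turn valves on the gas manifold, 150 mm apart along its header pipe, in no fixed order; fixed. Origin on the lever's upright pivot axis, 50 mm above the bench. Its -x points out of the outlet, away from the header; +y lies along the header; z up. The header pipe (27 mm thick, axis 50 mm above the bench) runs 85 mm behind the pivot (+x); the outlet coupling, 25 mm thick, reaches 78 mm out.
- lever_b (a joint): angle of valve_b's yellow hand lever about the upright pivot: 0 = shut, lever pointing along the valve's +y (beside the header); 1.571 = fully open, lever pointing along the valve's -x (over the outlet); it opens counter-clockwise seen from above. All start within a few degrees of shut and stay where they are left.
- grip_b (a point): middle of the top face of the yellow sleeve on lever_b, 67 mm from the pivot and 97 mm above the bench; its y axis points outward along the lever. The sleeve is 18 mm wide, 10 mm thick, 66 mm long (34 to 100 mm from the pivot), with nothing beside or under it for 20 mm.
- valve_c: one of three alike brass quarter-turn valves on the gas manifold, 150 mm apart along its header pipe, in no fixed order; fixed. Origin on the lever's upright pivot axis, 50 mm above the bench. Its -x points out of the outlet, away from the header; +y lies along the header; z up. The header pipe (27 mm thick, axis 50 mm above the bench) runs 85 mm behind the pivot (+x); the outlet coupling, 25 mm thick, reaches 78 mm out.
- lever_c (a joint): angle of valve_c's yellow hand lever about the upright pivot: 0 = shut, lever pointing along the valve's +y (beside the header); 1.571 = fully open, lever pointing along the valve's -x (over the outlet); it opens counter-clockwise seen from above. All start within a few degrees of shut and stay where they are left.
- grip_c (a point): middle of the top face of the yellow sleeve on lever_c, 67 mm from the pivot and 97 mm above the bench; its y axis points outward along the lever. The sleeve is 18 mm wide, 10 mm thick, 66 mm long (34 to 100 mm from the pivot), with nothing beside or under it for 20 mm.
- cover: red plastic lockout cover, an inverted U-channel lying open side down: 60 mm long (its x axis), 34 mm wide (y), 26 mm high, 5 mm side walls, 4 mm roof, so the channel is 24 mm wide and 22 mm deep; open at both ends; a small hasp 10 mm high, 20 mm long and 6 mm thick stands on the roof. About 60 g. Origin: centre of the underside. Either way round is alike. Set over a lever sleeve, its roof rests on the sleeve and its origin is 22 mm below the sleeve's top.
- tape: reel of thread tape, 57 mm across, 16 mm high, white and blue; leave alone
- coupling: spare brass hose coupling standing on end, 26 mm across, 42 mm high; leave alone
- wrench: steel wrench 200 mm long lying flat in front of the manifold; leave alone
- leakspray: white bottle of leak-finding fluid, 56 mm across, 150 mm high; leave alone
- papercup: brown paper cup, 72 mm across, 90 mm high; leave alone
- scrubber: yellow and green scrubbing sponge, 90 x 60 x 30 mm; leave alone
- manifold: gas manifold, fixed; origin on the bench under mid-header; nothing on it over 100 mm high. Feel, 70 mm from the pivot: a good lever takes a steady 3 to 8 N, up to a firm stop at fully open; the binding one starts as easily, then tightens sharply well short of open: over 12 N there is binding. Lever blades spring about 6 mm at 12 N. Over 45 N of contact on a valve or lever (squeezing counts) is forcing it.

How it is judged:
By the outcome, as a careful person would: the job done as asked, in the order asked, and still so for the second after the job is handed in, with the robot touching nothing.
It also fails if it takes over 72 s, if anything falls off the work surface, if the arm or the gripper's body presses on something with over 40 N, if the wrist force passes 120 N, or if a joint passes its speed limit or range.

## Working session

There is one attempt and no reset: what is moved stays moved. The work goes in short steps, Python scripts to look and compute and a tool call to move; the robot and the scene stay as the last step left them, time stands still between calls to the robot, and variables do not carry over. Pictures are saved under pics/ and viewed, and the job is handed in when it is done.

Besides the shell and the picture viewer there is one more tool, called after "Call:" as a command line: name --pt "numbers of a row" for each row, then --argument value for the rest. step_arm: Moves the arm, as the interface text tells. Its arguments: {"type":"object","properties":{"moves":{"type":"array"},"force":{"type":"number"}},"required":["moves"]}

```bash
mkdir -p pics; ls
cat > h.py <<'E'
import numpy as np, cv2
from workcell import ctrl
def snap(n,f):
    s=ctrl.read_state(); d=ctrl.snapshot(n)
    if n=="wrist":
        T=np.eye(4);T[:3,:3]=np.array(s["tool_rot"]).reshape(3,3);T[:3,3]=s["eef_pos"]
        d["T"]=T@np.array(d["T_tool_cam"])
    cv2.imwrite(f"pics/{f}.png",cv2.cvtColor(d["color"],cv2.COLOR_RGB2BGR))
    np.savez(f"pics/{f}.npz",**{k:np.array(v) for k,v in d.items()})
    return d
def load(f): return dict(np.load(f"pics/{f}.npz"))
def ray(d,u,v):
    K,T=d["K"],d["T"]
    c=np.array([(u-K[0,2])/K[0,0],-(v-K[1,2])/K[1,1],-1.0])
    return T[:3,3],T[:3,:3]@c
def onz(d,u,v,z):
    o,r=ray(d,u,v); return o+r*(z-o[2])/r[2]
def cloud(d):
    K,T=d["K"],d["T"];Z=d["range_z"];v,u=np.indices(Z.shape)
    P=np.stack([(u-K[0,2])/K[0,0]*Z,-(v-K[1,2])/K[1,1]*Z,-Z],-1)
    return P@T[:3,:3].T+T[:3,3]
E
python3 - <<'E'
from h import *
print({k:np.round(v,3).tolist() for k,v in ctrl.read_state().items()})
for n in("scene","top","wrist"):
    d=snap(n,n+"0");print(n,{k:np.shape(v) for k,v in d.items()},np.round(d["T"],3).tolist(),d["K"].tolist())
E
```

```text
pics
{'clock': 0.0, 'joint_positions': [1.301, 0.265, 1.605, -0.0, 1.274, -0.037], 'joint_vel': [0.0, 0.001, -0.001, 0.0, -0.001, 0.0], 'joint_torque': [-0.002, -51.511, -36.732, -0.0, 0.013, 0.0], 'eef_pos': [155.567, 656.222, 302.515], 'tool_rot': [[0.973, -0.001, 0.231], [-0.231, -0.002, 0.973], [-0.0, -1.0, -0.002]], 'wrist_force': [-0.423, 0.483, -0.587], 'moment': [0.034, 0.013, -0.002], 'opening': 85.766}
scene {'color': (384, 512, 3), 'range_z': (384, 512), 'K': (3, 3), 'T': (4, 4)} [[0.624, -0.599, 0.502, 1196.106], [0.781, 0.467, -0.415, -603.913], [0.014, 0.651, 0.759, 1098.155], [0.0, 0.0, 0.0, 1.0]] [[411.1920079422267, 0.0, 260.8043859310523], [0.0, 411.1920079422267, 193.17451685047033], [0.0, 0.0, 1.0]]
top {'color': (384, 512, 3), 'range_z': (384, 512), 'K': (3, 3), 'T': (4, 4)} [[-0.009, 0.996, -0.085, 423.672], [-1.0, -0.009, -0.004, -21.602], [-0.004, 0.085, 0.996, 1258.326], [0.0, 0.0, 0.0, 1.0]] [[374.0768445331388, 0.0, 247.62834383927176], [0.0, 374.0768445331388, 189.8608062141794], [0.0, 0.0, 1.0]]
wrist {'color': (384, 512, 3), 'range_z': (384, 512), 'K': (3, 3), 'T_tool_cam': (4, 4), 'T': (4, 4)} [[0.231, -0.936, -0.266, 88.11], [0.973, 0.221, 0.065, 670.566], [-0.002, -0.274, 0.962, 372.908], [0.0, 0.0, 0.0, 1.0]] [[279.08809033333773, 0.0, 253.57690353360746], [0.0, 279.08809033333773, 193.70832318735103], [0.0, 0.0, 1.0]]
```

View pics/scene0.png

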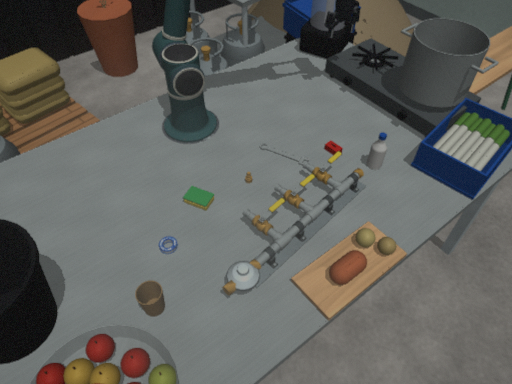

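View pics/top0.png

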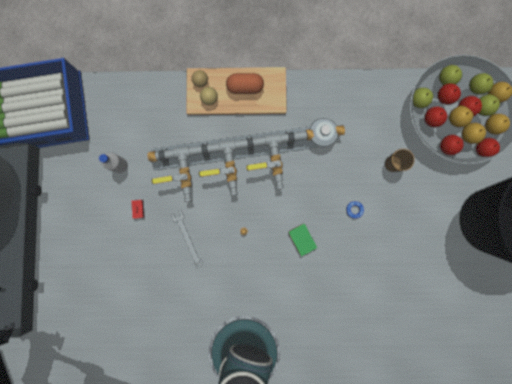

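View pics/wrist0.png

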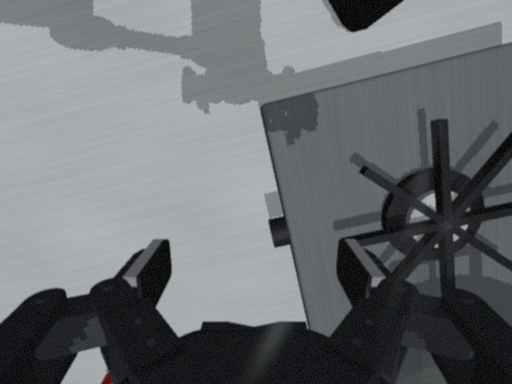

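The top view shows three levers with yellow sleeves at about (162,180), (209,172) and (257,167), and the red cover at (137,209). The outlets point toward the robot. I'll measure these next.

```bash
cat >> h.py <<'E'
def masks(d):
    hsv=cv2.cvtColor(d["color"],cv2.COLOR_RGB2HSV)
    y=cv2.inRange(hsv,(22,130,110),(36,255,255)); r=cv2.inRange(hsv,(0,150,70),(8,255,255))|cv2.inRange(hsv,(172,150,70),(180,255,255))
    return y,r
def blobs(d,m,amin=25):
    n,l,s,c=cv2.connectedComponentsWithStats(m)
    C=cloud(d);out=[]
    for i in range(1,n):
        if s[i,4]<amin: continue
        cnt=cv2.findContours((l==i).astype(np.uint8),cv2.RETR_EXTERNAL,cv2.CHAIN_APPROX_NONE)[0][0]
        out.append((c[i],s[i,4],cv2.minAreaRect(cnt),C[l==i]))
    return out
E
python3 - <<'E'
from h import *
for n in("top0","scene0"):
    d=load(n)
    y,r=masks(d)
    for nm,m,z in(("Y",y,97),("R",r,26)):
        for c,a,R,P in blobs(d,m):
            w=onz(d,*c,z)
            if not(300<w[0]<900 and -400<w[1]<500): continue
            box=[np.round(onz(d,*p,z)[:2]).tolist() for p in cv2.boxPoints(R)]
            print(n,nm,np.round(c,1),a,"onz",np.round(w,1),"box",box,"depthmed",np.round(np.median(P,0),1))
E
```

```text
top0 Y [256.4 166. ] 65 onz [597.2 -45.6  97. ] box [[599.0, -18.0], [607.0, -72.0], [596.0, -74.0], [588.0, -20.0]] depthmed [597.2 -44.3  98. ]
top0 Y [209.  172.3] 72 onz [578.7 102.8  97. ] box [[581.0, 132.0], [588.0, 75.0], [577.0, 74.0], [569.0, 131.0]] depthmed [579.4 103.   97. ]
top0 Y [161.8 179.4] 68 onz [557.7 250.6  97. ] box [[559.0, 280.0], [568.0, 223.0], [557.0, 221.0], [548.0, 278.0]] depthmed [558.6 250.3  96.9]
top0 R [137.2 208.6] 143 onz [469.9 347.4  26. ] box [[495.0, 362.0], [495.0, 332.0], [445.0, 331.0], [446.0, 361.0]] depthmed [468.5 346.4  27. ]
scene0 Y [334.4 156.6] 65 onz [560.3 250.3  97. ] box [[559.0, 218.0], [545.0, 284.0], [562.0, 282.0], [576.0, 216.0]] depthmed [560.1 251.7  96.3]
scene0 Y [307.1 179.7] 71 onz [581.9 100.6  97. ] box [[578.0, 72.0], [569.0, 133.0], [586.0, 130.0], [595.0, 70.0]] depthmed [581.7 101.6  95.3]
scene0 Y [276.6 204.3] 83 onz [600.3 -46.6  97. ] box [[596.0, -77.0], [587.0, -15.0], [605.0, -17.0], [613.0, -79.0]] depthmed [600.  -46.   96.2]
scene0 R [332.4 147.1] 128 onz [473.8 341.9  26. ] box [[456.0, 314.0], [435.0, 361.0], [501.0, 368.0], [520.0, 322.0]] depthmed [473.7 342.9  25. ]
```

Call:
step_arm --pt "0 69 0 49.2 -2.8 -28 -0.3" --pt "0 69 0 49.2 -2.8 -28 -0.3" --pt "0 69 0 49.2 -2.8 -28 -0.3" --pt "0 69 0 49.2 -2.8 -28 -0.3" --pt "0 69 0 49.2 -2.8 -28 -0.3" --pt "0 69 0 49.2 -2.8 -28 -0.3" --pt "0 69 0 49.2 -2.8 -28 -0.3" --pt "0 69 0 49.2 -2.8 -28 -0.3" --pt "0 69 0 49.2 -2.8 -28 -0.3" --pt "0 69 0 49.2 -2.8 -28 -0.3"

```text
clock: 1.15
eef_pos: [521.9, 314.3, 328.0]
tool_rot: [[0.133, -0.001, 0.991], [-0.991, -0.002, 0.133], [0.002, -1.0, -0.001]]
wrist_force: [0.5, 0.6, -0.0]
opening: 30.2
```

Call:
step_arm --pt "0 0 0 4.5 -0.4 2 -0.3" --pt "0 0 0 4.5 -0.4 2 -0.3" --pt "0 0 0 4.5 -0.4 2 -0.3"

```text
clock: 1.45
eef_pos: [548.3, 271.2, 331.6]
tool_rot: [[0.13, -0.002, 0.992], [-0.992, -0.002, 0.13], [0.001, -1.0, -0.002]]
wrist_force: [-1.2, 0.4, -0.4]
opening: 30.0
```

Run:
```python
from h import *
s=ctrl.read_state();print(s["eef_pos"],s["joint_positions"],s["wrist_force"],s["opening"])
d=snap("wrist","w1")
y,r=masks(d)
for nm,m,z in(("Y",y,97),("R",r,26)):
    for c,a,R,P in blobs(d,m,100):
        box=np.array([onz(d,*p,z)[:2] for p in cv2.boxPoints(R)])
        print(nm,np.round(c,1),a,"onz",np.round(onz(d,*c,z),1),"box",np.round(box).tolist(),"dep",np.round(np.median(P,0),1))
```

```text
[548.25171045 271.19759081 331.64428597] [ 4.18980381e-01  1.30262112e-01  1.71116880e+00 -7.71692615e-04
  1.30220194e+00  2.88857747e-01] [-1.23188797  0.40117713 -0.36328914] 30.015130666366975
Y [259.5 193.6] 761 onz [557.  252.7  97. ] box [[544.0, 283.0], [560.0, 285.0], [570.0, 222.0], [554.0, 220.0]] dep [557.  252.5  96.9]
Y [260.  304.8] 564 onz [577.8 105.9  97. ] box [[565.0, 136.0], [582.0, 139.0], [591.0, 75.0], [573.0, 72.0]] dep [577.4 106.7  96.7]
R [200.7  98. ] 1219 onz [469.5 348.7  26. ] box [[440.0, 330.0], [440.0, 362.0], [499.0, 367.0], [501.0, 335.0]] dep [469.9 348.5  26.3]
```

View pics/w1.png

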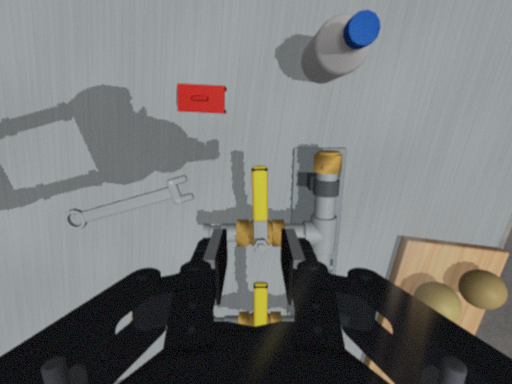

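The wrist view shows the left lever's sleeve at (260,194), the middle one at (260,305), the cover at (201,98) lying roughly along world x, and the bottle at (345,45). The sleeve sizes and the 148 mm spacing match what was given. I'll straddle the left lever now.

Call:
step_arm --pt "0 -1.5 0 1.95 4 0.63 -0.3" --pt "0 -1.5 0 1.95 8 0.63 -0.3" --pt "0 -1.5 0 1.95 11 0.63 -0.3"

```text
clock: 1.8
eef_pos: [554.1, 254.7, 219.0]
tool_rot: [[0.159, -0.004, 0.987], [-0.987, -0.002, 0.159], [0.001, -1.0, -0.004]]
wrist_force: [0.1, -0.7, -0.4]
opening: 29.8
```

```bash
cat > nx.py <<'E'
# usage: nx.py pivx pivy angle_of_lever_world_deg(target, lever direction CCW from +y) r [z]
import sys; from h import *
px,py,a,r=map(float,sys.argv[1:5]); z=float(sys.argv[5]) if len(sys.argv)>5 else None
s=ctrl.read_state();R=np.array(s["tool_rot"]).reshape(3,3);p=np.array(s["eef_pos"])
th=np.radians(a);u=np.array([-np.sin(th),np.cos(th),0]);t=np.array([-np.cos(th),-np.sin(th),0])
tg=np.array([px,py,p[2] if z is None else z])+r*u
Rt=np.stack([-u,[0,0,-1],-t],1)
rv=np.degrees(cv2.Rodrigues(R.T@Rt)[0].ravel());d=R.T@(tg-p)/10
rel=p[:2]-[px,py]
cur=np.degrees(np.arctan2(-rel[0],rel[1]))
F=np.array(s["wrist_force"]);tc=np.array([-np.cos(np.radians(cur)),-np.sin(np.radians(cur)),0])
print("clock",round(s["clock"],2),"cur ang",cur.round(2),"r",np.linalg.norm(rel).round(1),"z",p[2].round(1),"F_t(resist)",-(F@tc).round(1),"F",F.round(1),"open",round(s["opening"],1))
print("move rot",rv.round(2),"shift",d.round(2), "q",np.round(s["joint_positions"],2))
E
python3 nx.py 567.5 186.5 9 67 146
python3 - <<'E'
from h import *
d=snap("wrist","w2")
E
```

```text
clock 1.8 cur ang 11.08 r 69.5 z 219.0 F_t(resist) -0.1 F [ 0.1 -0.7 -0.4] open 29.8
move rot [0.26 0.18 0.06] shift [0.24 7.3  0.28] q [ 0.39  0.21  1.83 -0.    1.1   0.23]
```

View pics/w2.png

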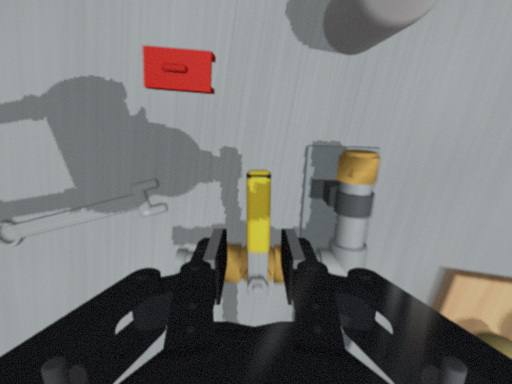

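Both fingertips sit either side of the lever (sleeve at column 259, finger midline about 254). I'll descend.

Call:
step_arm --pt "0.2 0.2 0 0.24 3.5 0.28 -0.3" --pt "0.2 0.2 0 0.24 5.5 0.28 -0.3" --pt "0.2 0.2 0 0.24 7.2 0.28 -0.3" --pt "0.2 0.2 0 0.24 7.2 0.28 -0.3"

```text
clock: 2.25
eef_pos: [551.6, 252.6, 139.2]
tool_rot: [[0.159, -0.013, 0.987], [-0.987, -0.006, 0.159], [0.004, -1.0, -0.013]]
wrist_force: [0.8, -0.2, -1.7]
opening: 29.6
```

```bash
python3 nx.py 567.5 186.5 15 67 146
```

```text
clock 2.25 cur ang 13.56 r 68.0 z 139.2 F_t(resist) 0.7 F [ 0.8 -0.2 -1.7] open 29.6
move rot [ 0.77 -5.87  0.17] shift [ 0.12 -0.68 -0.17] q [ 0.39  0.29  1.89 -0.    0.97  0.23]
```

Call:
step_arm --pt "0.8 -3 0 0.1 -0.7 -0.2 -0.3" --pt "0.8 -6 0 0.15 -0.7 -0.4 -0.3" --pt "0.8 -6 0 0.15 -0.7 -0.4 -0.3"

```text
clock: 2.55
eef_pos: [548.8, 252.2, 148.4]
tool_rot: [[0.262, 0.005, 0.965], [-0.965, -0.001, 0.262], [0.002, -1.0, 0.004]]
wrist_force: [2.6, 2.2, -0.4]
opening: 29.9
```

```bash
python3 nx.py 567.5 186.5 25 67 146
```

```text
clock 2.55 cur ang 15.92 r 68.4 z 148.4 F_t(resist) 3.1 F [ 2.6  2.2 -0.4] open 29.9
move rot [-0.24 -9.78  0.14] shift [ 0.23  0.24 -1.06] q [ 0.39  0.27  1.9  -0.    0.96  0.13]
```

Call:
step_arm --pt "0 -5 0 0.1 0.1 -0.5 -0.3" --pt "0 -8 0 0.2 0.1 -1.0 -0.3" --pt "0 -8 0 0.2 0.1 -1.0 -0.3"

```text
clock: 2.85
eef_pos: [540.1, 249.0, 149.1]
tool_rot: [[0.394, 0.007, 0.919], [-0.919, 0.001, 0.394], [0.002, -1.0, 0.007]]
wrist_force: [1.4, 2.8, 0.3]
opening: 29.8
```

```bash
python3 nx.py 567.5 186.5 33 67 146
```

```text
clock 2.85 cur ang 23.7 r 68.2 z 149.1 F_t(resist) 2.4 F [1.4 2.8 0.3] open 29.8
move rot [-0.39 -9.81  0.14] shift [ 0.22  0.3  -1.08] q [ 0.39  0.25  1.92 -0.    0.96 -0.01]
```

Call:
step_arm --pt "-0.3 -5 0 0.1 0.3 -0.5 -0.3" --pt "-0.3 -9 0 0.2 0.3 -1.0 -0.3" --pt "-0.3 -9 0 0.2 0.3 -1.0 -0.3"

```text
clock: 3.15
eef_pos: [532.4, 244.1, 147.6]
tool_rot: [[0.532, 0.005, 0.847], [-0.847, 0.0, 0.532], [0.003, -1.0, 0.004]]
wrist_force: [2.4, 1.6, 2.0]
opening: 29.8
```

```bash
python3 nx.py 567.5 186.5 41 67 146
```

```text
clock 3.15 cur ang 31.36 r 67.4 z 147.6 F_t(resist) 2.9 F [2.4 1.6 2. ] open 29.8
move rot [-0.23 -8.88  0.17] shift [ 0.12  0.15 -1.12] q [ 0.39  0.24  1.94 -0.    0.95 -0.17]
```

Call:
step_arm --pt "-0.2 -5 0 0.0 0.2 -0.5 -0.3" --pt "-0.2 -8 0 0.1 0.2 -1.0 -0.3" --pt "-0.2 -8 0 0.1 0.2 -1.0 -0.3"

```text
clock: 3.45
eef_pos: [524.9, 238.4, 146.4]
tool_rot: [[0.642, 0.003, 0.766], [-0.766, -0.001, 0.642], [0.003, -1.0, 0.002]]
wrist_force: [0.4, 2.4, 1.3]
opening: 29.9
```

```bash
python3 nx.py 567.5 186.5 49 67 146
```

```text
clock 3.45 cur ang 39.4 r 67.2 z 146.4 F_t(resist) 1.8 F [0.4 2.4 1.3] open 29.9
move rot [-0.08 -9.03  0.19] shift [ 0.1   0.04 -1.12] q [ 0.38  0.23  1.96 -0.    0.95 -0.31]
```

Call:
step_arm --pt "0 -5 0 0.0 0.1 -0.5 -0.3" --pt "0 -8.5 0 0.1 0.1 -1.0 -0.3" --pt "0 -8.5 0 0.1 0.1 -1.0 -0.3"

```text
clock: 3.75
eef_pos: [518.0, 231.4, 145.9]
tool_rot: [[0.747, 0.004, 0.665], [-0.665, -0.001, 0.747], [0.003, -1.0, 0.002]]
wrist_force: [1.6, 2.0, 1.1]
opening: 30.1
```

```bash
python3 nx.py 567.5 186.5 57 67 146
```

```text
clock 3.75 cur ang 47.76 r 66.8 z 145.9 F_t(resist) 2.6 F [1.6 2.  1.1] open 30.1
move rot [-0.09 -8.69  0.2 ] shift [ 0.06 -0.01 -1.08] q [ 0.38  0.21  1.98 -0.    0.94 -0.46]
```

Call:
step_arm --pt "0 -5 0 0.0 0 -0.5 -0.3" --pt "0 -8.5 0 0.1 0 -1.0 -0.3" --pt "0 -8.5 0 0.1 0 -1.0 -0.3"

```text
clock: 4.05
eef_pos: [511.9, 223.3, 145.9]
tool_rot: [[0.835, 0.003, 0.55], [-0.55, -0.001, 0.835], [0.003, -1.0, 0.001]]
wrist_force: [1.2, 2.5, 0.7]
opening: 29.9
```

```bash
python3 nx.py 567.5 186.5 65 67 146
```

```text
clock 4.05 cur ang 56.48 r 66.7 z 145.9 F_t(resist) 2.8 F [1.2 2.5 0.7] open 29.9
move rot [-0.03 -8.38  0.18] shift [ 0.04 -0.02 -0.99] q [ 0.37  0.2   2.   -0.    0.94 -0.62]
```

Call:
step_arm --pt "0 -5 0 0.0 0 -0.5 -0.3" --pt "0 -8.5 0 0.1 0 -1.0 -0.3" --pt "0 -8.5 0 0.1 0 -1.0 -0.3"

```text
clock: 4.35
eef_pos: [507.0, 214.4, 145.8]
tool_rot: [[0.906, 0.002, 0.424], [-0.424, -0.001, 0.906], [0.003, -1.0, -0.0]]
wrist_force: [-0.7, 2.7, 1.4]
opening: 29.9
```

```bash
python3 nx.py 567.5 186.5 73 67 146
```

```text
clock 4.35 cur ang 65.2 r 66.6 z 145.8 F_t(resist) 2.1 F [-0.7  2.7  1.4] open 29.9
move rot [ 0.01 -8.08  0.14] shift [ 0.03 -0.02 -0.91] q [ 0.36  0.18  2.02 -0.    0.94 -0.78]
```

Call:
step_arm --pt "0 -4 0 0.0 0 -0.5 -0.3" --pt "0 -8 0 0.1 0 -0.9 -0.3" --pt "0 -8 0 0.1 0 -0.9 -0.3"

```text
clock: 4.65
eef_pos: [504.0, 205.9, 145.7]
tool_rot: [[0.955, 0.002, 0.297], [-0.297, -0.001, 0.955], [0.002, -1.0, -0.001]]
wrist_force: [-0.6, 1.7, 1.4]
opening: 30.1
```

```bash
python3 nx.py 567.5 186.5 81 67 146
```

```text
clock 4.65 cur ang 73.0 r 66.4 z 145.7 F_t(resist) 1.5 F [-0.6  1.7  1.4] open 30.1
move rot [ 0.05 -8.28  0.1 ] shift [ 0.01 -0.03 -0.93] q [ 0.34  0.17  2.03 -0.    0.94 -0.92]
```

Call:
step_arm --pt "0 -4 0 0.0 0 -0.5 -0.3" --pt "0 -8 0 0.1 0 -0.9 -0.3" --pt "0 -8 0 0.1 0 -0.9 -0.3"

```text
clock: 4.95
eef_pos: [502.0, 197.1, 145.6]
tool_rot: [[0.986, 0.001, 0.165], [-0.165, -0.001, 0.986], [0.001, -1.0, -0.001]]
wrist_force: [-1.8, 2.3, 1.3]
opening: 29.8
```

```bash
python3 nx.py 567.5 186.5 89 67 146
python3 - <<'E'
from h import *
d=snap("wrist","w3")
E
```

```text
clock 4.95 cur ang 80.83 r 66.3 z 145.6 F_t(resist) 2.0 F [-1.8  2.3  1.3] open 29.8
move rot [ 0.07 -8.49  0.05] shift [ 0.01 -0.04 -0.95] q [ 0.33  0.16  2.04 -0.    0.94 -1.08]
```

View pics/w3.png

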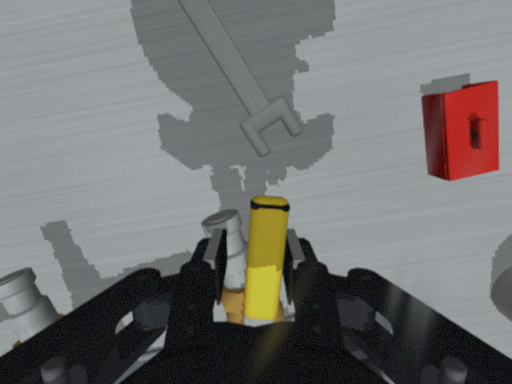

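The lever follows against the right finger, at about column 268. I'll carry on toward the stop.

Call:
step_arm --pt "0 -4 0 0.0 0 -0.5 -0.3" --pt "0 -8 0 0.1 0 -0.9 -0.3" --pt "0 -8 0 0.1 0 -0.9 -0.3"

```text
clock: 5.3
eef_pos: [501.4, 188.1, 145.4]
tool_rot: [[1.0, 0.0, 0.03], [-0.03, -0.002, 1.0], [0.0, -1.0, -0.002]]
wrist_force: [-0.3, 2.4, 1.5]
opening: 29.8
```

```bash
python3 nx.py 567.5 186.5 97 67 146
```

```text
clock 5.3 cur ang 88.6 r 66.2 z 145.4 F_t(resist) 2.4 F [-0.3  2.4  1.5] open 29.8
move rot [ 0.09 -8.72 -0.  ] shift [-0.01 -0.05 -0.98] q [ 0.31  0.16  2.05 -0.    0.94 -1.23]
```

Call:
step_arm --pt "0 -4 0 0.0 0 -0.4 -0.3" --pt "0 -7 0 0 0 -0.8 -0.3" --pt "0 -7 0 0 0 -0.8 -0.3"

```text
clock: 5.6
eef_pos: [501.5, 180.1, 145.5]
tool_rot: [[0.996, 0.001, -0.088], [0.088, -0.002, 0.996], [0.001, -1.0, -0.002]]
wrist_force: [0.8, 2.3, 0.1]
opening: 29.9
```

```bash
python3 nx.py 567.5 186.5 101 67 146
```

```text
clock 5.6 cur ang 95.51 r 66.3 z 145.5 F_t(resist) 2.2 F [0.8 2.3 0.1] open 29.9
move rot [ 0.1  -5.93  0.03] shift [-0.03 -0.05 -0.64] q [ 0.3   0.15  2.05 -0.    0.93 -1.36]
```

Expecting the stop at about 103°. I'll use smaller steps.

Call:
step_arm --pt "0 -2 0 0.0 0 -0.3 -0.3" --pt "0 -5 0 0 0 -0.6 -0.3" --pt "0 -5 0 0 0 -0.6 -0.3"

```text
clock: 5.9
eef_pos: [502.3, 174.2, 145.5]
tool_rot: [[0.985, 0.001, -0.172], [0.172, -0.002, 0.985], [0.001, -1.0, -0.002]]
wrist_force: [1.3, 1.9, 0.9]
opening: 29.8
```

```bash
python3 nx.py 567.5 186.5 104 67 146
```

```text
clock 5.9 cur ang 100.64 r 66.4 z 145.5 F_t(resist) 1.7 F [1.3 1.9 0.9] open 29.8
move rot [ 0.11 -4.12  0.05] shift [-0.05 -0.05 -0.39] q [ 0.29  0.15  2.06 -0.    0.93 -1.45]
```

Call:
step_arm --pt "0 -2 0 0.0 0 -0.2 -0.3" --pt "0 -3 0 0 0 -0.4 -0.3" --pt "0 -3 0 0 0 -0.4 -0.3"

```text
clock: 6.2
eef_pos: [503.0, 170.7, 145.5]
tool_rot: [[0.975, 0.001, -0.221], [0.221, -0.001, 0.975], [0.001, -1.0, -0.001]]
wrist_force: [1.7, 4.8, -0.2]
opening: 29.6
```

```bash
python3 nx.py 567.5 186.5 107 67 146
```

```text
clock 6.2 cur ang 103.77 r 66.4 z 145.5 F_t(resist) 4.3 F [ 1.7  4.8 -0.2] open 29.6
move rot [ 0.07 -4.26  0.06] shift [-0.05 -0.05 -0.38] q [ 0.28  0.15  2.06 -0.    0.93 -1.51]
```

Call:
step_arm --pt "0 0 0 0.0 0 -0.2 -0.3" --pt "0 -1 0 0 0 -0.4 -0.3" --pt "0 -1 0 0 0 -0.4 -0.3"

```text
clock: 6.5
eef_pos: [503.5, 168.1, 145.5]
tool_rot: [[0.972, 0.0, -0.235], [0.235, 0.002, 0.972], [0.001, -1.0, 0.002]]
wrist_force: [-1.0, 9.0, 1.1]
opening: 29.7
```

```bash
python3 nx.py 567.5 186.5 107 67 146
```

```text
clock 6.5 cur ang 106.04 r 66.6 z 145.5 F_t(resist) 8.9 F [-1.   9.   1.1] open 29.7
move rot [-0.1  -3.42  0.05] shift [-0.03 -0.05 -0.11] q [ 0.27  0.15  2.06  0.    0.93 -1.53]
```

Call:
step_arm --pt "0 0 0 0.0 0 -0.3 -0.3" --pt "0 0 0 0 0 -0.4 -0.3"

```text
clock: 6.7
eef_pos: [503.7, 166.1, 145.4]
tool_rot: [[0.973, -0.001, -0.231], [0.231, 0.006, 0.973], [0.0, -1.0, 0.006]]
wrist_force: [-2.1, 12.5, -0.3]
opening: 29.8
```

```bash
python3 nx.py 567.5 186.5 97.5 67 240
```

```text
clock 6.7 cur ang 107.7 r 67.0 z 145.4 F_t(resist) 12.6 F [-2.1 12.5 -0.3] open 29.8
move rot [-0.34  5.88 -0.  ] shift [ 0.02 -9.45  1.25] q [ 0.27  0.15  2.06  0.01  0.93 -1.54]
```

Call:
step_arm --pt "0 6 0 0 0 1.25 -0.3" --pt "0 6 0 0 0 1.25 -0.3" --pt "0 6 0 0 -3 1.25 -0.3" --pt "0 6 0 0 -7 1.25 -0.3" --pt "0 6 0 0 -11 1.25 -0.3" --pt "0 6 0 0 -11 1.25 -0.3"

```text
clock: 7.3
eef_pos: [504.2, 177.8, 262.1]
tool_rot: [[0.992, 0.01, -0.129], [0.129, 0.007, 0.992], [0.01, -1.0, 0.006]]
wrist_force: [0.4, -0.1, 1.3]
opening: 30.1
```

```bash
python3 nx.py 586.6 39.5 7.6 67 230
```

```text
clock 7.3 cur ang 30.78 r 161.0 z 262.1 F_t(resist) 0.3 F [ 0.4 -0.1  1.3] open 30.1
move rot [-0.75 89.83  0.2 ] shift [ 6.33  3.22 -8.1 ] q [ 0.29  0.02  1.96  0.    1.15 -1.41]
```

Call:
step_arm --pt "0 90 0 6.3 0 -8.1 -0.3" --pt "0 90 0 6.3 0 -8.1 -0.3" --pt "0 90 0 6.3 0 -8.1 -0.3" --pt "0 90 0 6.3 0 -8.1 -0.3" --pt "0 90 0 6.3 0 -8.1 -0.3" --pt "0 90 0 6.3 0 -8.1 -0.3" --pt "0 90 0 6.3 0 -8.1 -0.3" --pt "0 90 0 6.3 0 -8.1 -0.3" --pt "0 90 0 6.3 0 -8.1 -0.3" --pt "0 90 0 6.3 0 -8.1 -0.3"

```text
clock: 8.3
eef_pos: [576.5, 104.6, 261.0]
tool_rot: [[0.193, 0.007, 0.981], [-0.981, 0.006, 0.193], [-0.005, -1.0, 0.008]]
wrist_force: [0.4, -0.4, -1.0]
opening: 29.9
```

Call:
step_arm --pt "0 4 0 0 0 0 -0.3" --pt "0 4 0 0 0 0 -0.3" --pt "0 4 0 0 0 0 -0.3"

```text
clock: 8.6
eef_pos: [576.0, 104.1, 260.1]
tool_rot: [[0.126, 0.005, 0.992], [-0.992, 0.005, 0.126], [-0.004, -1.0, 0.006]]
wrist_force: [-0.1, -0.7, 0.8]
opening: 29.7
```

```bash
cat > wl.py <<'E'
import sys; from h import *
d=snap("wrist",sys.argv[1])
y,r=masks(d)
for nm,m,z in(("Y",y,97),("R",r,26)):
    for c,a,R,P in blobs(d,m,150):
        b=cv2.boxPoints(R); w=np.array([onz(d,*p,z)[:2] for p in b])
        e=[(np.linalg.norm(w[i]-w[(i+1)%4]),w[(i+1)%4]-w[i]) for i in range(4)]
        L=max(e,key=lambda q:q[0]);W=min(e,key=lambda q:q[0]);v=L[1]*(1 if L[1][1]>0 else -1)
        print(nm,np.round(c,0),a,"c",np.round(w.mean(0),1),"LW",round(L[0],1),round(W[0],1),"ang from +y",np.degrees(np.arctan2(-v[0],v[1])).round(1),"dep",np.round(np.median(P,0),1))
E
python3 wl.py w4; python3 nx.py 586.6 39.5 7.6 67 230
```

```text
Y [173.  98.] 1771 c [502.4 175.9] LW 64.7 16.5 ang from +y -82.7 dep [503.6 176.3  96.9]
Y [255. 198.] 1241 c [578.5 101.8] LW 59.2 15.2 ang from +y 7.8 dep [578.4 102.9  96.9]
Y [254. 317.] 271 c [593.2 -20.1] LW 21.2 15.7 ang from +y 7.7 dep [592.6 -20.2  96.5]
clock 8.65 cur ang 9.13 r 65.5 z 260.4 F_t(resist) -0.3 F [-0.3 -0.4 -0.9] open 30.0
move rot [-0.37 -0.38 -0.26] shift [-0.14  3.04  0.15] q [0.13 0.12 1.85 0.   1.16 0.01]
```

View pics/w4.png

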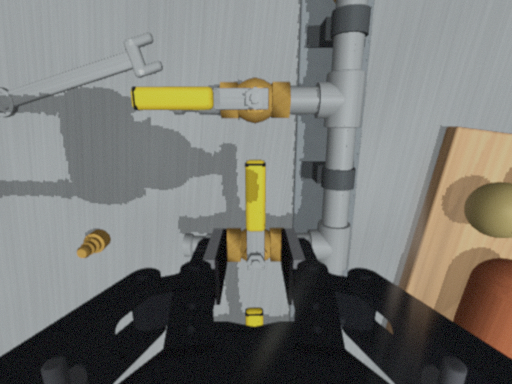

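The left lever lies over its outlet at (173,98), pointing 97.3° against a header at 7.4°, so it is fully open. The middle lever is between the fingers at (255,198).

Call:
step_arm --pt "-0.3 0 0 0 4 0.2 -0.3" --pt "-0.3 0 0 0 7 0.2 -0.3" --pt "-0.3 0 0 0 9.5 0.2 -0.3" --pt "-0.3 0 0 0 11 0.2 -0.3" --pt "-0.3 0 0 0 11 0.2 -0.3"

```text
clock: 9.15
eef_pos: [577.0, 104.7, 147.7]
tool_rot: [[0.127, -0.005, 0.992], [-0.992, 0.004, 0.127], [-0.004, -1.0, -0.004]]
wrist_force: [-0.2, -0.3, -0.1]
opening: 29.9
```

```bash
python3 nx.py 587.1 38.7 16 67 146
```

```text
clock 9.15 cur ang 8.7 r 66.8 z 147.7 F_t(resist) -0.2 F [-0.2 -0.3 -0.1] open 29.9
move rot [ 0.22 -8.73 -0.27] shift [ 0.05  0.17 -0.85] q [0.13 0.24 1.94 0.01 0.96 0.01]
```

Call:
step_arm --pt "0 -4 0 0 0.1 -0.5 -0.3" --pt "0 -8.5 0 0.1 0.1 -0.9 -0.3" --pt "0 -8.5 0 0.1 0.1 -0.9 -0.3"

```text
clock: 9.45
eef_pos: [570.7, 102.9, 148.8]
tool_rot: [[0.273, 0.002, 0.962], [-0.962, 0.005, 0.273], [-0.004, -1.0, 0.003]]
wrist_force: [5.4, 0.7, -3.3]
opening: 30.0
```

```bash
python3 nx.py 587.1 38.7 24 67 146
```

```text
clock 9.45 cur ang 14.36 r 66.3 z 148.8 F_t(resist) 5.4 F [ 5.4  0.7 -3.3] open 30.0
move rot [-0.21 -8.15 -0.22] shift [-0.01  0.28 -1.12] q [ 0.13  0.23  1.95  0.01  0.96 -0.15]
```

Call:
step_arm --pt "-0.2 -4 0 0 0.2 -0.5 -0.3" --pt "-0.2 -8 0 0.05 0.2 -1.0 -0.3" --pt "-0.2 -8 0 0.05 0.2 -1.0 -0.3"

```text
clock: 9.75
eef_pos: [564.0, 100.3, 149.2]
tool_rot: [[0.405, 0.006, 0.914], [-0.914, 0.005, 0.405], [-0.002, -1.0, 0.008]]
wrist_force: [5.2, 2.9, -3.6]
opening: 29.9
```

```bash
python3 nx.py 587.1 38.7 31 67 146
```

```text
clock 9.75 cur ang 20.56 r 65.8 z 149.2 F_t(resist) 5.9 F [ 5.2  2.9 -3.6] open 29.9
move rot [-0.47 -7.1  -0.1 ] shift [-0.08  0.31 -1.21] q [ 0.13  0.21  1.97  0.01  0.95 -0.29]
```

Call:
step_arm --pt "-0.4 -3 0 0 0.3 -0.5 -0.3" --pt "-0.4 -7 0 0 0.3 -1.1 -0.3" --pt "-0.4 -7 0 0 0.3 -1.1 -0.3"

```text
clock: 10.05
eef_pos: [556.8, 97.1, 149.0]
tool_rot: [[0.514, 0.008, 0.858], [-0.858, 0.005, 0.514], [-0.0, -1.0, 0.01]]
wrist_force: [5.4, 4.8, -2.4]
opening: 30.0
```

```bash
python3 nx.py 587.1 38.7 38 67 146
```

```text
clock 10.05 cur ang 27.37 r 65.8 z 149.0 F_t(resist) 7.0 F [ 5.4  4.8 -2.4] open 30.0
move rot [-0.55 -7.07  0.03] shift [-0.08  0.29 -1.24] q [ 0.13  0.2   1.99  0.    0.94 -0.42]
```

Call:
step_arm --pt "-0.5 -3 0 0 0.3 -0.5 -0.3" --pt "-0.5 -7 0 0 0.3 -1.0 -0.3" --pt "-0.5 -7 0 0 0.3 -1.0 -0.3"

```text
clock: 10.35
eef_pos: [551.2, 93.6, 149.0]
tool_rot: [[0.615, 0.009, 0.788], [-0.788, 0.004, 0.615], [0.003, -1.0, 0.009]]
wrist_force: [3.5, 5.7, -0.5]
opening: 29.4
```

```bash
python3 nx.py 587.1 38.7 45 67 146
```

```text
clock 10.35 cur ang 33.18 r 65.6 z 149.0 F_t(resist) 6.1 F [ 3.5  5.7 -0.5] open 29.4
move rot [-0.51 -7.04  0.18] shift [-0.11  0.29 -1.37] q [ 0.12  0.19  2.    0.    0.94 -0.54]
```

Call:
step_arm --pt "-0.5 -3 0 0 0.3 -0.5 -0.3" --pt "-0.5 -7 0 0 0.3 -1.0 -0.3" --pt "-0.5 -7 0 0 0.3 -1.0 -0.3"

```text
clock: 10.65
eef_pos: [546.0, 89.4, 149.0]
tool_rot: [[0.707, 0.009, 0.707], [-0.707, 0.002, 0.707], [0.005, -1.0, 0.008]]
wrist_force: [4.1, 7.1, 0.6]
opening: 29.6
```

```bash
python3 nx.py 587.1 38.7 50 67 146
```

```text
clock 10.65 cur ang 39.02 r 65.3 z 149.0 F_t(resist) 7.7 F [4.1 7.1 0.6] open 29.6
move rot [-0.44 -5.02  0.33] shift [-0.18  0.29 -1.27] q [ 0.12  0.18  2.02  0.    0.94 -0.67]
```

Call:
step_arm --pt "-0.4 0 0 -0.1 0.3 -0.5 -0.3" --pt "-0.4 -2 0 -0.15 0.3 -0.9 -0.3" --pt "-0.4 -2 0 -0.15 0.3 -0.9 -0.3"

```text
clock: 10.95
eef_pos: [541.1, 86.1, 148.9]
tool_rot: [[0.731, 0.011, 0.682], [-0.683, 0.001, 0.731], [0.008, -1.0, 0.008]]
wrist_force: [2.0, 8.4, 0.2]
opening: 29.8
```

```bash
python3 nx.py 587.1 38.7 52 67 146
```

```text
clock 10.95 cur ang 44.1 r 66.1 z 148.9 F_t(resist) 7.3 F [2.  8.4 0.2] open 29.8
move rot [-0.46 -5.04  0.46] shift [-0.08  0.28 -0.92] q [ 0.11  0.17  2.03 -0.    0.93 -0.71]
```

Call:
step_arm --pt "-0.4 -2 0 0 0.3 -0.4 -0.3" --pt "-0.4 -5 0.4 -0.05 0.3 -0.8 -0.3" --pt "-0.4 -5 0.4 -0.05 0.3 -0.8 -0.3"

```text
clock: 11.25
eef_pos: [538.1, 82.2, 148.8]
tool_rot: [[0.788, 0.009, 0.616], [-0.616, 0.004, 0.788], [0.005, -1.0, 0.008]]
wrist_force: [2.5, 7.3, 1.0]
opening: 29.8
```

```bash
python3 nx.py 587.1 38.7 58 67 146
```

```text
clock 11.25 cur ang 48.43 r 65.5 z 148.8 F_t(resist) 7.2 F [2.5 7.3 1. ] open 29.8
move rot [-0.45 -6.04  0.28] shift [-0.12  0.27 -1.11] q [ 0.1   0.16  2.03  0.    0.94 -0.8 ]
```

Call:
step_arm --pt "-0.4 -3 0 -0.05 0.3 -0.5 -0.3" --pt "-0.4 -6 0.3 -0.1 0.3 -1.0 -0.3" --pt "-0.4 -6 0.3 -0.1 0.3 -1.0 -0.3"

```text
clock: 11.55
eef_pos: [533.7, 76.4, 148.8]
tool_rot: [[0.848, 0.007, 0.53], [-0.53, 0.004, 0.848], [0.004, -1.0, 0.007]]
wrist_force: [2.4, 5.4, 1.7]
opening: 29.8
```

```bash
python3 nx.py 587.1 38.7 64 67 146
```

```text
clock 11.55 cur ang 54.75 r 65.4 z 148.8 F_t(resist) 5.8 F [2.4 5.4 1.7] open 29.8
move rot [-0.41 -6.04  0.23] shift [-0.13  0.27 -1.07] q [ 0.09  0.16  2.04  0.    0.94 -0.92]
```

Call:
step_arm --pt "-0.4 -3 0 -0.05 0.3 -0.5 -0.3" --pt "-0.4 -6 0.2 -0.1 0.3 -1.0 -0.3" --pt "-0.4 -6 0.2 -0.1 0.3 -1.0 -0.3"

```text
clock: 11.85
eef_pos: [529.9, 70.0, 148.6]
tool_rot: [[0.898, 0.006, 0.439], [-0.439, 0.003, 0.898], [0.004, -1.0, 0.006]]
wrist_force: [1.9, 6.4, 1.3]
opening: 29.7
```

```bash
python3 nx.py 587.1 38.7 71 67 146
```

```text
clock 11.85 cur ang 61.32 r 65.3 z 148.6 F_t(resist) 6.5 F [1.9 6.4 1.3] open 29.7
move rot [-0.31 -7.04  0.27] shift [-0.13  0.25 -1.12] q [ 0.08  0.15  2.05  0.    0.93 -1.03]
```

Call:
step_arm --pt "-0.3 -3 0 -0.05 0.3 -0.5 -0.3" --pt "-0.3 -7 0.2 -0.1 0.3 -1.0 -0.3" --pt "-0.3 -7 0.2 -0.1 0.3 -1.0 -0.3"

```text
clock: 12.15
eef_pos: [526.9, 62.8, 148.4]
tool_rot: [[0.945, 0.007, 0.326], [-0.326, 0.003, 0.945], [0.006, -1.0, 0.005]]
wrist_force: [1.0, 6.6, 2.0]
opening: 29.9
```

```bash
python3 nx.py 587.1 38.7 78 67 146
```

```text
clock 12.15 cur ang 68.16 r 64.9 z 148.4 F_t(resist) 6.5 F [1.  6.6 2. ] open 29.9
move rot [-0.27 -7.03  0.36] shift [-0.17  0.23 -1.14] q [ 0.07  0.14  2.06  0.    0.93 -1.17]
```

Call:
step_arm --pt "-0.3 -3 0 -0.1 0.3 -0.5 -0.3" --pt "-0.3 -7 0.3 -0.15 0.3 -1.0 -0.3" --pt "-0.3 -7 0.3 -0.15 0.3 -1.0 -0.3"

```text
clock: 12.45
eef_pos: [524.5, 55.2, 148.2]
tool_rot: [[0.978, 0.006, 0.208], [-0.208, 0.002, 0.978], [0.006, -1.0, 0.003]]
wrist_force: [1.6, 6.2, 1.4]
opening: 30.3
```

```bash
python3 nx.py 587.1 38.7 85 67 146
```

```text
clock 12.45 cur ang 75.27 r 64.7 z 148.2 F_t(resist) 6.4 F [1.6 6.2 1.4] open 30.3
move rot [-0.18 -7.01  0.35] shift [-0.19  0.21 -1.13] q [ 0.06  0.14  2.07  0.    0.93 -1.31]
```

Call:
step_arm --pt "-0.2 -3 0 -0.1 0.2 -0.5 -0.3" --pt "-0.2 -7 0.3 -0.2 0.2 -1.0 -0.3" --pt "-0.2 -7 0.3 -0.2 0.2 -1.0 -0.3"

```text
clock: 12.75
eef_pos: [522.6, 46.9, 148.5]
tool_rot: [[0.996, 0.006, 0.087], [-0.087, 0.002, 0.996], [0.006, -1.0, 0.003]]
wrist_force: [2.6, 6.2, -0.8]
opening: 29.8
```

```bash
python3 nx.py 587.1 38.7 92 67 146
```

```text
clock 12.75 cur ang 82.79 r 65.1 z 148.5 F_t(resist) 6.5 F [ 2.6  6.2 -0.8] open 29.8
move rot [-0.13 -7.    0.35] shift [-0.15  0.24 -1.07] q [ 0.04  0.13  2.07  0.    0.93 -1.44]
```

Call:
step_arm --pt "-0.1 -3 0 -0.1 0.2 -0.5 -0.3" --pt "-0.1 -7 0.3 -0.15 0.2 -1.0 -0.3" --pt "-0.1 -7 0.3 -0.15 0.2 -1.0 -0.3"

```text
clock: 13.05
eef_pos: [521.9, 38.0, 148.5]
tool_rot: [[0.999, 0.005, -0.035], [0.035, 0.003, 0.999], [0.005, -1.0, 0.003]]
wrist_force: [1.5, 4.7, -1.6]
opening: 29.6
```

```bash
python3 nx.py 587.1 38.7 98 67 146
```

```text
clock 13.05 cur ang 90.58 r 65.2 z 148.5 F_t(resist) 4.7 F [ 1.5  4.7 -1.6] open 29.6
move rot [-0.15 -5.99  0.31] shift [-0.15  0.25 -0.86] q [ 0.02  0.13  2.08  0.    0.93 -1.58]
```

Call:
step_arm --pt "-0.1 -3 0 -0.1 0.2 -0.5 -0.3" --pt "-0.1 -6 0.3 -0.15 0.2 -0.9 -0.3" --pt "-0.1 -6 0.3 -0.15 0.2 -0.9 -0.3"

```text
clock: 13.35
eef_pos: [522.2, 30.1, 148.4]
tool_rot: [[0.99, 0.004, -0.139], [0.139, 0.003, 0.99], [0.004, -1.0, 0.003]]
wrist_force: [2.4, 6.4, -0.9]
opening: 30.0
```

```bash
python3 nx.py 587.1 38.7 102 67 146
```

```text
clock 13.35 cur ang 97.54 r 65.5 z 148.4 F_t(resist) 6.1 F [ 2.4  6.4 -0.9] open 30.0
move rot [-0.16 -4.01  0.24] shift [-0.14  0.24 -0.52] q [ 0.01  0.13  2.08  0.    0.93 -1.7 ]
```

Call:
step_arm --pt "-0.1 -3 0 -0.1 0.2 -0.4 -0.3" --pt "-0.1 -4 0.3 -0.15 0.2 -0.7 -0.3" --pt "-0.1 -4 0.3 -0.15 0.2 -0.7 -0.3"

```text
clock: 13.65
eef_pos: [523.0, 24.2, 148.3]
tool_rot: [[0.978, 0.002, -0.207], [0.207, 0.004, 0.978], [0.003, -1.0, 0.003]]
wrist_force: [0.4, 6.0, 0.6]
opening: 30.1
```

```bash
python3 nx.py 587.1 38.7 105 67 146
```

```text
clock 13.65 cur ang 102.74 r 65.7 z 148.3 F_t(resist) 5.7 F [0.4 6.  0.6] open 30.1
move rot [-0.18 -3.07  0.15] shift [-0.12  0.23 -0.27] q [-0.    0.13  2.07  0.    0.94 -1.78]
```

Call:
step_arm --pt "0 -1 0 0 0.2 -0.3 -0.3" --pt "0 -2 0.2 -0.1 0.2 -0.6 -0.3" --pt "0 -2 0.2 -0.1 0.2 -0.6 -0.3"

```text
clock: 13.95
eef_pos: [523.9, 19.8, 148.1]
tool_rot: [[0.971, -0.0, -0.239], [0.239, 0.006, 0.971], [0.001, -1.0, 0.006]]
wrist_force: [-0.6, 8.6, 1.5]
opening: 30.1
```

```bash
python3 nx.py 587.1 38.7 108 67 146
```

```text
clock 13.95 cur ang 106.64 r 66.0 z 148.1 F_t(resist) 8.4 F [-0.6  8.6  1.5] open 30.1
move rot [-0.36 -4.14  0.09] shift [-0.09  0.21 -0.16] q [-0.01  0.13  2.07  0.01  0.94 -1.83]
```

Call:
step_arm --pt "0 0 0 0 0.2 -0.3 -0.3" --pt "0 -1 0 -0.1 0.2 -0.6 -0.3" --pt "0 -1 0 -0.1 0.2 -0.6 -0.3"

```text
clock: 14.25
eef_pos: [524.4, 16.7, 147.8]
tool_rot: [[0.967, 0.0, -0.254], [0.254, 0.013, 0.967], [0.003, -1.0, 0.012]]
wrist_force: [-1.8, 14.4, 2.1]
opening: 29.6
```

```bash
python3 nx.py 587.1 38.7 97.5 67 146
```

```text
clock 14.25 cur ang 109.35 r 66.4 z 147.8 F_t(resist) 14.2 F [-1.8 14.4  2.1] open 29.6
move rot [-0.72  7.22  0.14] shift [-0.03  0.19  1.38] q [-0.02  0.13  2.07  0.02  0.94 -1.86]
```

The middle valve is good: a steady 6 N or so, then a firm stop at the open angle. I'll back off, lift and go to the right-hand one.

Call:
step_arm --pt "-0.5 7 0 0 0 1.4 -0.3" --pt "-0.5 7 0 0 0 1.4 -0.3" --pt "-0.5 7 0 0 -3 1.4 -0.3" --pt "-0.5 7 0 0 -7 1.4 -0.3" --pt "-0.5 7 0 0 -11 1.4 -0.3" --pt "-0.5 7 0 0 -11 1.4 -0.3"

```text
clock: 14.85
eef_pos: [525.3, 28.3, 266.4]
tool_rot: [[0.99, 0.016, -0.137], [0.137, 0.004, 0.991], [0.017, -1.0, 0.002]]
wrist_force: [0.3, -0.1, 0.4]
opening: 29.7
```

```bash
python3 nx.py 606.6 -110 7.6 67 260
```

```text
clock 14.85 cur ang 30.45 r 160.4 z 266.4 F_t(resist) 0.2 F [ 0.3 -0.1  0.4] open 29.7
move rot [-0.82 90.25  0.68] shift [ 6.18  0.73 -8.11] q [ 0.    0.    1.97  0.    1.15 -1.7 ]
```

Call:
step_arm --pt "0 90 0 6.2 0 -8.1 -0.3" --pt "0 90 0 6.2 0 -8.1 -0.3" --pt "0 90 0 6.2 0 -8.1 -0.3" --pt "0 90 0 6.2 0 -8.1 -0.3" --pt "0 90 0 6.2 0 -8.1 -0.3" --pt "0 90 0 6.2 0 -8.1 -0.3" --pt "0 90 0 6.2 0 -8.1 -0.3" --pt "0 90 0 6.2 0 -8.1 -0.3" --pt "0 90 0 6.2 0 -8.1 -0.3" --pt "0 90 0 6.2 0 -8.1 -0.3"

```text
clock: 15.85
eef_pos: [598.1, -44.1, 267.8]
tool_rot: [[0.2, 0.017, 0.98], [-0.98, 0.004, 0.2], [-0.0, -1.0, 0.017]]
wrist_force: [-0.3, -0.9, 0.3]
opening: 30.1
```

Call:
step_arm --pt "0 4 0 0 0 0 -0.3" --pt "0 4 0 0 0 0 -0.3" --pt "0 4 0 0 0 0 -0.3"

```text
clock: 16.15
eef_pos: [598.2, -44.5, 268.1]
tool_rot: [[0.134, 0.017, 0.991], [-0.991, 0.003, 0.134], [-0.001, -1.0, 0.018]]
wrist_force: [0.7, 0.3, -0.6]
opening: 29.9
```

```bash
python3 wl.py w5; python3 nx.py 606.6 -110 7.6 67 147
```

```text
Y [170.  97.] 1659 c [522.9  27.2] LW 62.2 17.0 ang from +y -82.3 dep [522.9  27.6  96.9]
Y [249. 194.] 1162 c [597.1 -47.3] LW 59.3 15.9 ang from +y 9.0 dep [596.9 -46.5  96.9]
Y [ 81. 253.] 398 c [ 443.1 -121.9] LW 50.6 24.8 ang from +y 54.6 dep [ 401.7 -171.8   17. ]
clock 16.2 cur ang 7.34 r 66.1 z 268.1 F_t(resist) 0.5 F [ 0.4  0.6 -0.7] open 29.9
move rot [-1.    0.07 -0.06] shift [-0.08 12.1  -0.24] q [-0.12  0.14  1.82  0.01  1.17 -0.25]
```

View pics/w5.png

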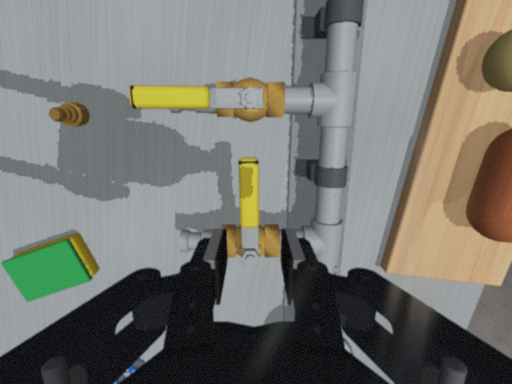

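The middle lever now points over its outlet at (170,97), at 97.7°, so it is open. The right lever is between the fingers at (249,194), angle 9°. I'll descend.

Call:
step_arm --pt "-1 -1 0 0 4 -0.4 -0.3" --pt "-1 -1 0 0 8 -0.4 -0.3" --pt "-1 -1 0 0 10.5 -0.4 -0.3" --pt "-1 -1 0 0 12 -0.4 -0.3" --pt "-1 -1 0 0 12 -0.4 -0.3"

```text
clock: 16.7
eef_pos: [594.6, -44.4, 145.5]
tool_rot: [[0.152, -0.005, 0.988], [-0.988, 0.001, 0.152], [-0.002, -1.0, -0.005]]
wrist_force: [0.3, 0.6, 0.4]
opening: 30.2
```

```bash
python3 nx.py 607.1 -111 16 67 146
```

```text
clock 16.7 cur ang 10.6 r 67.7 z 145.5 F_t(resist) 0.4 F [0.3 0.6 0.4] open 30.2
move rot [ 0.26 -7.28 -0.14] shift [ 0.12 -0.05 -0.63] q [-0.12  0.26  1.92  0.    0.97 -0.27]
```

Call:
step_arm --pt "0 -3 0 0.1 0 -0.4 -0.3" --pt "0 -7 0 0.15 0 -0.7 -0.3" --pt "0 -7 0 0.15 0 -0.7 -0.3"

```text
clock: 17.0
eef_pos: [589.8, -47.2, 147.7]
tool_rot: [[0.271, -0.0, 0.962], [-0.962, 0.001, 0.271], [-0.001, -1.0, 0.0]]
wrist_force: [1.8, 0.2, -1.1]
opening: 29.6
```

```bash
python3 nx.py 607.1 -111 22 67 146
```

```text
clock 17.0 cur ang 15.16 r 66.1 z 147.7 F_t(resist) 1.8 F [ 1.8  0.2 -1.1] open 29.6
move rot [-0.02 -6.25 -0.06] shift [-0.05  0.17 -0.8 ] q [-0.12  0.25  1.93  0.    0.96 -0.4 ]
```

Call:
step_arm --pt "0 -3 0 0 0.2 -0.5 -0.3" --pt "0 -6 0 0 0.2 -0.9 -0.3" --pt "0 -6 0 0 0.2 -0.9 -0.3"

```text
clock: 17.3
eef_pos: [582.6, -49.5, 147.6]
tool_rot: [[0.369, 0.004, 0.929], [-0.929, 0.001, 0.369], [0.0, -1.0, 0.004]]
wrist_force: [1.6, 1.6, 0.1]
opening: 30.0
```

```bash
python3 nx.py 607.1 -111 28 67 146
```

```text
clock 17.3 cur ang 21.7 r 66.2 z 147.6 F_t(resist) 2.1 F [1.6 1.6 0.1] open 30.0
move rot [-0.23 -6.32  0.03] shift [-0.04  0.15 -0.74] q [-0.13  0.24  1.95  0.    0.95 -0.51]
```

Call:
step_arm --pt "-0.2 -3 0 0 0.2 -0.5 -0.3" --pt "-0.2 -7 0 0 0.2 -0.9 -0.3" --pt "-0.2 -7 0 0 0.2 -0.9 -0.3"

```text
clock: 17.6
eef_pos: [575.7, -52.7, 147.3]
tool_rot: [[0.478, 0.004, 0.878], [-0.878, -0.0, 0.478], [0.002, -1.0, 0.004]]
wrist_force: [1.2, 2.7, 2.5]
opening: 29.6
```

```bash
python3 nx.py 607.1 -111 35 67 146
```

```text
clock 17.6 cur ang 28.33 r 66.3 z 147.3 F_t(resist) 2.4 F [1.2 2.7 2.5] open 29.6
move rot [-0.21 -6.42  0.13] shift [-0.03  0.13 -0.78] q [-0.13  0.23  1.96  0.    0.95 -0.63]
```

Call:
step_arm --pt "-0.2 -3 0 0 0.1 -0.5 -0.3" --pt "-0.2 -6 0 0 0.1 -0.8 -0.3" --pt "-0.2 -6 0 0 0.1 -0.8 -0.3"

```text
clock: 17.9
eef_pos: [569.5, -56.3, 147.4]
tool_rot: [[0.565, 0.003, 0.825], [-0.825, -0.002, 0.565], [0.003, -1.0, 0.002]]
wrist_force: [2.4, 2.3, 2.5]
opening: 30.1
```

```bash
python3 nx.py 607.1 -111 41 67 146
```

```text
clock 17.9 cur ang 34.52 r 66.4 z 147.4 F_t(resist) 3.3 F [2.4 2.3 2.5] open 30.1
move rot [-0.09 -6.58  0.18] shift [-0.01  0.13 -0.76] q [-0.14  0.22  1.97 -0.    0.95 -0.74]
```

Call:
step_arm --pt "0 -3 0 0 0.1 -0.5 -0.3" --pt "0 -6 0 0 0.1 -0.8 -0.3" --pt "0 -6 0 0 0.1 -0.8 -0.3"

```text
clock: 18.2
eef_pos: [563.5, -60.7, 147.2]
tool_rot: [[0.646, 0.005, 0.763], [-0.763, -0.001, 0.646], [0.004, -1.0, 0.003]]
wrist_force: [1.8, 2.2, 2.3]
opening: 29.5
```

```bash
python3 nx.py 607.1 -111 47 67 146
```

```text
clock 18.2 cur ang 40.93 r 66.5 z 147.2 F_t(resist) 2.8 F [1.8 2.2 2.3] open 29.5
move rot [-0.13 -6.75  0.25] shift [-0.    0.12 -0.71] q [-0.15  0.21  1.98 -0.    0.94 -0.85]
```

Call:
step_arm --pt "0 -3 0 0 0.1 -0.4 -0.3" --pt "0 -6 0.2 0 0.1 -0.8 -0.3" --pt "0 -6 0.2 0 0.1 -0.8 -0.3"

```text
clock: 18.5
eef_pos: [557.9, -66.1, 146.7]
tool_rot: [[0.72, 0.003, 0.694], [-0.694, 0.001, 0.72], [0.002, -1.0, 0.003]]
wrist_force: [1.8, 1.4, 2.9]
opening: 29.6
```

```bash
python3 nx.py 607.1 -111 53 67 146
```

```text
clock 18.5 cur ang 47.59 r 66.6 z 146.7 F_t(resist) 2.3 F [1.8 1.4 2.9] open 29.6
move rot [-0.16 -6.92  0.11] shift [ 0.    0.07 -0.63] q [-0.16  0.2   1.99  0.    0.94 -0.97]
```

Call:
step_arm --pt "0 -3 0 0 0.1 -0.4 -0.3" --pt "0 -6 0.1 0 0.1 -0.7 -0.3" --pt "0 -6 0.1 0 0.1 -0.7 -0.3"

```text
clock: 18.8
eef_pos: [553.7, -71.4, 146.2]
tool_rot: [[0.787, 0.003, 0.617], [-0.617, 0.002, 0.787], [0.001, -1.0, 0.003]]
wrist_force: [2.6, 0.8, 1.6]
opening: 29.7
```

```bash
python3 nx.py 607.1 -111 59 67 146
```

```text
clock 18.8 cur ang 53.42 r 66.5 z 146.2 F_t(resist) 2.2 F [2.6 0.8 1.6] open 29.7
move rot [-0.18 -7.1   0.1 ] shift [ 0.    0.01 -0.65] q [-0.17  0.19  2.    0.    0.94 -1.08]
```

Call:
step_arm --pt "0 -3 0 0 0 -0.4 -0.3" --pt "0 -6 0.1 0 0 -0.7 -0.3" --pt "0 -6 0.1 0 0 -0.7 -0.3"

```text
clock: 19.1
eef_pos: [550.6, -76.3, 146.4]
tool_rot: [[0.845, 0.005, 0.535], [-0.535, 0.004, 0.845], [0.002, -1.0, 0.006]]
wrist_force: [6.9, 4.8, -0.7]
opening: 30.1
```

```bash
python3 nx.py 607.1 -111 65 67 146
```

```text
clock 19.1 cur ang 58.46 r 66.3 z 146.4 F_t(resist) 7.7 F [ 6.9  4.8 -0.7] open 30.1
move rot [-0.32 -7.31  0.13] shift [-0.02  0.04 -0.76] q [-0.18  0.19  2.01  0.01  0.94 -1.2 ]
```

The resistance jumped to 7.7 N. A small step will confirm it.

Call:
step_arm --pt "0 0 0 0 0 -0.2 -0.3" --pt "0 0 0 0 0 -0.4 -0.3" --pt "0 0 0 0 0 -0.4 -0.3"

```text
clock: 19.4
eef_pos: [549.4, -77.9, 146.4]
tool_rot: [[0.842, 0.007, 0.539], [-0.539, 0.007, 0.842], [0.002, -1.0, 0.01]]
wrist_force: [6.1, 9.1, 0.0]
opening: 30.0
```

```bash
python3 nx.py 607.1 -111 65 67 146
```

```text
clock 19.4 cur ang 60.14 r 66.5 z 146.4 F_t(resist) 10.9 F [6.1 9.1 0. ] open 30.0
move rot [-0.55 -7.61  0.13] shift [ 0.    0.03 -0.57] q [-0.19  0.19  2.01  0.01  0.94 -1.2 ]
```

Call:
step_arm --pt "0 0 0 0 0 -0.3 -0.3" --pt "0 0 0 0 0 -0.4 -0.3"

```text
clock: 19.6
eef_pos: [548.5, -79.0, 146.4]
tool_rot: [[0.839, 0.009, 0.543], [-0.543, 0.011, 0.839], [0.001, -1.0, 0.015]]
wrist_force: [6.7, 11.4, -1.6]
opening: 30.1
```

```bash
python3 nx.py 607.1 -111 47 67 146
```

```text
clock 19.6 cur ang 61.35 r 66.8 z 146.4 F_t(resist) 13.2 F [ 6.7 11.4 -1.6] open 30.1
move rot [-8.400e-01  1.008e+01  1.000e-02] shift [0.07 0.06 1.67] q [-0.19  0.18  2.01  0.02  0.94 -1.2 ]
```

It binds: over 12 N with the lever only about 43° open, well short of the stop. I'll swing it back shut.

Call:
step_arm --pt "-0.8 4 0 0 0 0.8 -0.3" --pt "-0.8 8 0 0.1 0 1.6 -0.3" --pt "-0.8 8 0 0.1 0 1.6 -0.3"

```text
clock: 19.9
eef_pos: [557.6, -65.6, 146.0]
tool_rot: [[0.754, -0.002, 0.656], [-0.656, 0.0, 0.754], [-0.001, -1.0, -0.001]]
wrist_force: [0.3, 0.7, 0.3]
opening: 29.8
```

```bash
python3 nx.py 607.1 -111 37 67 146
```

```text
clock 19.9 cur ang 47.45 r 67.2 z 146.0 F_t(resist) 0.7 F [0.3 0.7 0.3] open 29.8
move rot [ 0.07 11.98 -0.06] shift [ 0.17 -0.01  1.21] q [-0.16  0.2   1.99 -0.    0.95 -1.02]
```

Call:
step_arm --pt "0 6 0 0.1 0 0.6 -0.3" --pt "0 10 0 0.2 0 1.2 -0.3" --pt "0 10 0 0.2 0 1.2 -0.3"

```text
clock: 20.2
eef_pos: [565.6, -58.1, 145.1]
tool_rot: [[0.629, -0.006, 0.777], [-0.777, -0.0, 0.629], [-0.003, -1.0, -0.005]]
wrist_force: [-2.4, -1.3, 1.4]
opening: 30.0
```

```bash
python3 nx.py 607.1 -111 29 67 146
```

```text
clock 20.2 cur ang 38.15 r 67.3 z 145.1 F_t(resist) -2.7 F [-2.4 -1.3  1.4] open 30.0
move rot [ 0.29  9.98 -0.16] shift [ 0.13 -0.1   1.06] q [-0.15  0.22  1.98 -0.    0.95 -0.83]
```

Call:
step_arm --pt "0 5 0 0.1 -0.1 0.6 -0.3" --pt "0.2 10 0 0.15 -0.1 1.1 -0.3" --pt "0.2 10 0 0.15 -0.1 1.1 -0.3"

```text
clock: 20.5
eef_pos: [574.0, -52.8, 145.3]
tool_rot: [[0.486, -0.005, 0.874], [-0.874, 0.001, 0.486], [-0.003, -1.0, -0.004]]
wrist_force: [-1.7, -1.6, -0.4]
opening: 30.0
```

```bash
python3 nx.py 607.1 -111 20 67 146
```

```text
clock 20.5 cur ang 29.62 r 66.9 z 145.3 F_t(resist) -2.3 F [-1.7 -1.6 -0.4] open 30.0
move rot [ 0.25  9.06 -0.18] shift [ 0.08 -0.07  1.12] q [-0.14  0.23  1.96  0.    0.96 -0.64]
```

Call:
step_arm --pt "0 5 0 0 -0.1 0.6 -0.3" --pt "0.2 9 0 0.1 -0.1 1.1 -0.3" --pt "0.2 9 0 0.1 -0.1 1.1 -0.3"

```text
clock: 20.8
eef_pos: [583.0, -48.5, 145.5]
tool_rot: [[0.345, -0.005, 0.939], [-0.939, 0.003, 0.345], [-0.004, -1.0, -0.004]]
wrist_force: [-2.1, -0.4, -1.4]
opening: 29.5
```

```bash
python3 nx.py 607.1 -111 12 67 146
```

```text
clock 20.8 cur ang 21.07 r 66.9 z 145.5 F_t(resist) -2.1 F [-2.1 -0.4 -1.4] open 29.5
move rot [ 0.22  8.2  -0.22] shift [ 0.06 -0.06  1.06] q [-0.13  0.25  1.94  0.    0.96 -0.48]
```

Call:
step_arm --pt "0 5 0 0 -0.1 0.6 -0.3" --pt "0.2 8 0 0.1 -0.1 1.1 -0.3" --pt "0.2 8 0 0.1 -0.1 1.1 -0.3"

```text
clock: 21.1
eef_pos: [592.7, -45.5, 145.6]
tool_rot: [[0.214, -0.004, 0.977], [-0.977, 0.004, 0.214], [-0.005, -1.0, -0.003]]
wrist_force: [-3.5, 0.1, -0.8]
opening: 30.0
```

```bash
python3 nx.py 607.1 -111 5 67 146
```

```text
clock 21.1 cur ang 12.43 r 67.1 z 145.6 F_t(resist) -3.4 F [-3.5  0.1 -0.8] open 30.0
move rot [ 0.19  7.37 -0.28] shift [ 0.06 -0.04  0.87] q [-0.12  0.26  1.92  0.    0.96 -0.34]
```

Call:
step_arm --pt "0 4 0 0 -0.1 0.5 -0.3" --pt "0.2 7 0 0.05 -0.1 0.9 -0.3" --pt "0.2 7 0 0.05 -0.1 0.9 -0.3"

```text
clock: 21.4
eef_pos: [600.7, -44.1, 145.9]
tool_rot: [[0.097, -0.002, 0.995], [-0.995, 0.005, 0.097], [-0.005, -1.0, -0.002]]
wrist_force: [-2.4, -0.3, -1.4]
opening: 30.0
```

```bash
python3 nx.py 607.1 -111 1 67 146
```

```text
clock 21.4 cur ang 5.45 r 67.2 z 145.9 F_t(resist) -2.4 F [-2.4 -0.3 -1.4] open 30.0
move rot [ 0.12  4.54 -0.29] shift [ 0.04 -0.01  0.52] q [-0.12  0.27  1.9   0.01  0.97 -0.22]
```

Call:
step_arm --pt "0 2 0 0 0 0.3 -0.3" --pt "0 3 0 0.05 0 0.5 -0.3" --pt "0 3 0 0.05 0 0.5 -0.3"

```text
clock: 21.7
eef_pos: [605.3, -43.8, 145.7]
tool_rot: [[0.046, -0.003, 0.999], [-0.999, 0.006, 0.046], [-0.006, -1.0, -0.003]]
wrist_force: [-4.0, 2.1, 0.0]
opening: 29.8
```

```bash
python3 nx.py 607.1 -111 0 67 146
```

```text
clock 21.7 cur ang 1.57 r 67.2 z 145.7 F_t(resist) -4.0 F [-4.   2.1  0. ] open 29.8
move rot [ 0.19  2.65 -0.33] shift [ 0.03 -0.03  0.18] q [-0.12  0.28  1.89  0.01  0.97 -0.17]
```

Call:
step_arm --pt "0 0 0 0 0 0.2 -0.3" --pt "0 0 0 0 0 0.4 -0.3" --pt "0 0 0 0 0 0.4 -0.3"

```text
clock: 22.0
eef_pos: [607.7, -43.2, 145.3]
tool_rot: [[0.048, -0.008, 0.999], [-0.999, 0.006, 0.048], [-0.007, -1.0, -0.007]]
wrist_force: [-8.1, 1.4, 3.0]
opening: 29.7
```

```bash
python3 nx.py 607.1 -111 7.4 67 260
```

```text
clock 22.0 cur ang -0.52 r 67.8 z 145.3 F_t(resist) -8.1 F [-8.1  1.4  3. ] open 29.7
move rot [ 0.41 -4.65 -0.41] shift [ 1.000e-02 -1.146e+01 -1.010e+00] q [-0.11  0.29  1.89  0.01  0.98 -0.17]
```

Call:
step_arm --pt "0 0 0 0 0 0.2 -0.3" --pt "0 0 0 0 0 0.4 -0.3"

```text
clock: 22.2
eef_pos: [609.6, -42.8, 145.1]
tool_rot: [[0.05, -0.013, 0.999], [-0.999, 0.007, 0.05], [-0.007, -1.0, -0.013]]
wrist_force: [-11.6, 0.9, 5.9]
opening: 29.6
```

Call:
step_arm --pt "0.4 -4.5 0 0 0 -1.2 -0.3" --pt "0.4 -4.5 0 0 0 -1.2 -0.3" --pt "0.4 -4.5 0 0 -3 -1.2 -0.3" --pt "0.4 -4.5 0 0 -7 -1.2 -0.3" --pt "0.4 -4.5 0 0 -11 -1.2 -0.3" --pt "0.4 -4.5 0 0 -13 -1.2 -0.3" --pt "0.4 -4.5 0 0 -13 -1.2 -0.3"

```text
clock: 22.9
eef_pos: [603.2, -44.8, 281.3]
tool_rot: [[0.127, 0.006, 0.992], [-0.992, 0.006, 0.127], [-0.005, -1.0, 0.007]]
wrist_force: [1.4, 0.8, 0.5]
opening: 30.3
```

```bash
python3 wl.py w6; python3 nx.py 607.1 -111 7.4 67 260
python3 - <<'E'
from h import *
d=snap("top","t6")
y,r=masks(d)
for nm,m,z in(("Y",y,97),("R",r,26)):
    for c,a,R,P in blobs(d,m):
        w=onz(d,*c,z)
        if not(300<w[0]<700 and -400<w[1]<500): continue
        print(nm,np.round(w,1),a)
E
```

```text
Y [170.  98.] 1495 c [522.   27.4] LW 63.5 16.4 ang from +y -82.7 dep [522.7  27.5  96.9]
Y [247. 190.] 1062 c [598.  -46.6] LW 58.7 15.6 ang from +y 7.4 dep [598.  -45.3  96.9]
Y [ 88. 249.] 337 c [ 447.6 -125.6] LW 45.3 14.4 ang from +y 35.3 dep [ 402.2 -173.1   17. ]
clock 22.95 cur ang 4.63 r 66.6 z 278.4 F_t(resist) -0.9 F [-1.   0.2 -1.8] open 29.8
move rot [-0.13 -0.08 -0.36] shift [-0.03  1.84 -0.33] q [-0.12  0.15  1.79  0.01  1.2  -0.25]
Y [596.2 -27.6  97. ] 27
Y [502.4 176.6  97. ] 80
Y [513.4  26.5  97. ] 25
R [469.7 347.3  26. ] 141
```

View pics/w6.png

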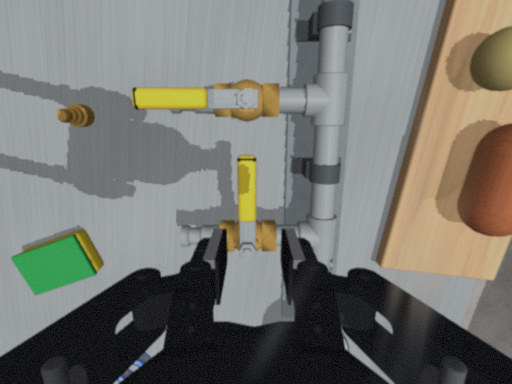

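The right lever reads 7.4°, so it is shut, and the middle lever is still open at (170,98). Next I'll measure the cover and its neighbours.

```bash
cat > go.py <<'E'
# go.py x y z tool-x-angle(deg from world x)
import sys; from h import *
x,y,z,a=map(float,sys.argv[1:5])
s=ctrl.read_state();R=np.array(s["tool_rot"]).reshape(3,3);p=np.array(s["eef_pos"])
th=np.radians(a);tx=np.array([np.cos(th),np.sin(th),0]);ty=np.array([0,0,-1.]);Rt=np.stack([tx,ty,np.cross(tx,ty)],1)
print("clk",round(s["clock"],2),"p",p.round(1),"F",np.round(s["wrist_force"],1),"open",round(s["opening"],1),"q",np.round(s["joint_positions"],2), "ang",np.degrees(np.arctan2(R[1,0],R[0,0])).round(2))
print("rot",np.degrees(cv2.Rodrigues(R.T@Rt)[0].ravel()).round(2),"shift cm",(R.T@(np.array([x,y,z])-p)/10).round(2))
E
python3 go.py 480 335 250 4
python3 - <<'E'
from h import *
d=load("w1")
for p in [(185,178),(190,200),(172,200),(345,45),(327,190)]: print(p,onz(d,*p,5).round(0))
y,r=masks(d)
m=cv2.findContours(r,cv2.RETR_EXTERNAL,cv2.CHAIN_APPROX_NONE)[0];c=max(m,key=cv2.contourArea)
a=cv2.approxPolyDP(c,4,True)[:,0];print([ (q.tolist(),onz(d,*q,26)[:2].round(0).tolist()) for q in a])
E
```

```text
clk 23.0 p [600.3 -44.5 276. ] F [-0.3 -0.1 -0.3] open 29.8 q [-0.12  0.15  1.79  0.01  1.2  -0.25] ang -82.67
rot [ -0.22 -86.67  -0.43] shift cm [-39.15   2.91  -7.09]
(185, 178) [452. 236.   5.]
(190, 200) [461. 204.   5.]
(172, 200) [434. 200.   5.]
(345, 45) [644. 438.   5.]
(327, 190) [660. 245.   5.]
[([178, 84], [440.0, 362.0]), ([179, 110], [443.0, 330.0]), ([224, 112], [501.0, 335.0]), ([224, 87], [498.0, 366.0])]
```

Call:
step_arm --pt "0 -87 0 -39.2 2.5 -7.1 0.2" --pt "0 -87 0 -39.2 2.5 -7.1 0.2" --pt "0 -87 0 -39.2 2.5 -7.1 0.2" --pt "0 -87 0 -39.2 2.5 -7.1 0.2" --pt "0 -87 0 -39.2 2.5 -7.1 0.2" --pt "0 -87 0 -39.2 2.5 -7.1 0.2" --pt "0 -87 0 -39.2 2.5 -7.1 0.2" --pt "0 -87 0 -39.2 2.5 -7.1 0.2" --pt "0 -87 0 -39.2 2.5 -7.1 0.2" --pt "0 -87 0 -39.2 2.5 -7.1 0.2"

```text
clock: 24.0
eef_pos: [478.1, 336.9, 251.1]
tool_rot: [[0.998, -0.006, -0.067], [0.067, 0.005, 0.998], [-0.006, -1.0, 0.005]]
wrist_force: [-0.7, -0.2, 0.8]
opening: 51.0
```

```bash
python3 go.py 480 345 220 4
```

```text
clk 24.0 p [478.1 336.9 251.1] F [-0.7 -0.2  0.8] open 51.0 q [ 0.57  0.14  1.86  0.01  1.15 -1.07] ang 3.85
rot [-0.31 -0.16 -0.33] shift cm [0.26 3.12 0.77]
```

Call:
step_arm --pt "0 0 0 1.0 4 0.8 0.2" --pt "0 0 0 1.0 4 0.8 0.2" --pt "0 0 0 1.0 4 0.8 0.2"

```text
clock: 24.3
eef_pos: [485.8, 344.8, 208.0]
tool_rot: [[0.998, -0.011, -0.067], [0.067, 0.001, 0.998], [-0.011, -1.0, 0.002]]
wrist_force: [0.5, 0.3, -0.9]
opening: 51.0
```

```bash
python3 wl.py w7; python3 go.py 470 348 90 4
python3 - <<'E'
from h import *
d=load("w7")
y,r=masks(d)
m=cv2.findContours(r,cv2.RETR_EXTERNAL,cv2.CHAIN_APPROX_NONE)[0];c=max(m,key=cv2.contourArea)
a=cv2.approxPolyDP(c,5,True)[:,0];print([ (q.tolist(),onz(d,*q,26)[:2].round(0).tolist()) for q in a])
C=cloud(d)[r>0]
P=C[(C[:,2]>23)&(C[:,2]<30)];print(len(P),P.min(0),P.max(0));R=cv2.minAreaRect(P[:,:2].astype(np.float32));print(R)
E
```

```text
Y [ 18. 227.] 2055 c [502.7 179.1] LW 61.7 19.2 ang from +y -84.1 dep [502.3 179.5  96.7]
R [260. 175.] 2192 c [469.  347.7] LW 60.2 31.3 ang from +y -84.9 dep [467.5 348.   26.2]
clk 24.35 p [486.8 345.3 209.9] F [ 0.8 -0.4  0.4] open 51.2 q [ 0.57  0.2   1.87  0.01  1.08 -1.07] ang 3.82
rot [-0.22 -0.19 -0.47] shift cm [-1.55 12.01  0.34]
[([276, 143], [438.0, 360.0]), ([242, 145], [442.0, 330.0]), ([245, 207], [500.0, 336.0]), ([277, 206], [497.0, 366.0])]
2031 [438.16701595 329.97279851  23.62289001] [499.65303588 366.32836045  28.46851618]
((469.0627746582031, 347.94219970703125), (59.32126235961914, 32.20081329345703), 5.0973005294799805)
```

View pics/w7.png

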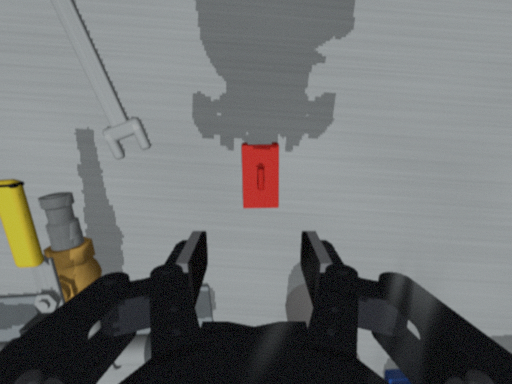

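The cover is at (260,175) in the wrist view. Measured centre is (469,348), at 5° to world x, 60 × 32 mm, with its top at 26 mm, so it matches. I'll descend on it.

Call:
step_arm --pt "-0.2 -1.3 -0.5 -1.7 4 0.4 0.2" --pt "-0.2 -1.3 -0.5 -1.7 8 0.4 0.2" --pt "-0.2 -1.3 -0.5 -1.7 10.5 0.4 0.2" --pt "-0.2 -1.3 -0.5 -1.7 11.5 0.4 0.2" --pt "-0.2 -1.3 -0.5 -1.7 11.5 0.4 0.2"

```text
clock: 24.85
eef_pos: [468.3, 348.0, 94.7]
tool_rot: [[0.996, -0.001, -0.089], [0.089, -0.0, 0.996], [-0.001, -1.0, -0.0]]
wrist_force: [0.4, -0.2, 0.4]
opening: 51.2
```

```bash
python3 go.py 469 348 78 5.1
```

```text
clk 24.85 p [468.3 348.   94.7] F [ 0.4 -0.2  0.4] open 51.2 q [ 0.6   0.31  1.97  0.    0.86 -1.06] ang 5.08
rot [ 0.01 -0.02 -0.04] shift cm [ 0.07  1.67 -0.01]
```

Perfectly aligned. I'll go down and close gently.

Call:
step_arm --pt "0 0 0 0.1 0.9 0 0.2" --pt "0 0 0 0.1 1.5 0 0.2" --pt "0 0 0 0.1 1.6 0 0.0" --pt "0 0 0 0.1 1.6 0 -0.3" --pt "0 0 0 0.1 1.6 0 -0.4" --pt "0 0 0 0.1 1.6 0 -0.4" --force 25

```text
clock: 25.45
eef_pos: [469.6, 348.3, 79.2]
tool_rot: [[0.996, -0.0, -0.089], [0.089, 0.0, 0.996], [-0.0, -1.0, 0.0]]
wrist_force: [0.2, 0.7, 0.8]
opening: 33.6
```

```bash
python3 go.py 469 348 78 5.1; python3 -c "
from h import *
snap('wrist','w8')"
```

```text
clk 25.45 p [469.6 348.3  79.2] F [0.2 0.7 0.8] open 33.6 q [ 0.6   0.33  1.98  0.    0.83 -1.06] ang 5.08
rot [-0.01 -0.02 -0.  ] shift cm [-0.06  0.12 -0.02]
```

View pics/w8.png

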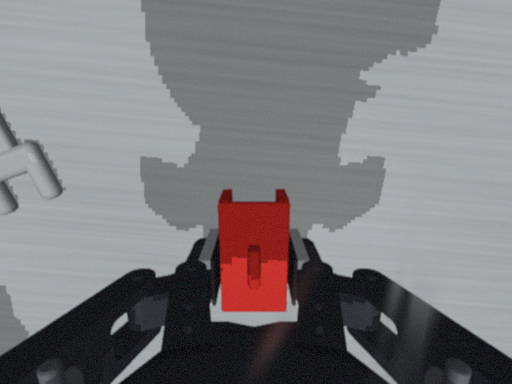

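The cover is held square between the pads (opening 33.6 mm). I'll lift it.

Call:
step_arm --pt "0 0 0 0 -1 0 -0.4" --pt "0 0 0 0 -4 0 -0.4" --pt "0 0 0 0 -8 0 -0.4" --pt "0 0 0 0 -12 0 -0.4" --pt "0 0 0 0 -16 0 -0.4" --pt "0 0 0 0 -17 0 -0.4" --pt "0 0 0 0 -17 0 -0.4" --force 35

```text
clock: 26.2
eef_pos: [470.7, 349.1, 252.4]
tool_rot: [[0.996, 0.005, -0.089], [0.089, 0.003, 0.996], [0.005, -1.0, 0.003]]
wrist_force: [0.1, -0.3, -1.0]
opening: 33.5
```

```bash
python3 go.py 598.6 -46.4 240 -82.6
```

```text
clk 26.2 p [470.7 349.1 252.4] F [ 0.1 -0.3 -1. ] open 33.5 q [ 0.6   0.13  1.86  0.    1.15 -1.06] ang 5.09
rot [-0.36 87.69  0.1 ] shift cm [  9.23   1.16 -40.53]
```

Call:
step_arm --pt "0 8 0 0.9 0 -4 -0.4" --pt "0 16 0 1.8 0 -8 -0.4" --pt "0 24 0 2.7 0 -12 -0.4" --pt "0 32 0 3.6 0 -16 -0.4" --pt "0 40 0 4.6 0 -20 -0.4" --pt "0 48 0 5.5 0 -24 -0.4" --pt "0 56 0 6.4 0 -28 -0.4" --pt "0 64 0 7.3 0 -32 -0.4" --pt "0 72 0 8.2 0 -36 -0.4" --pt "0 80 0 9.0 0 -39.5 -0.4"

```text
clock: 27.2
eef_pos: [594.2, -38.3, 248.5]
tool_rot: [[0.254, -0.0, 0.967], [-0.967, 0.004, 0.254], [-0.004, -1.0, 0.001]]
wrist_force: [1.4, -0.0, -0.8]
opening: 33.0
```

```bash
python3 go.py 598.6 -46.4 240 -82.6
```

```text
clk 27.2 p [594.2 -38.3 248.5] F [ 1.4 -0.  -0.8] open 33.0 q [-0.11  0.16  1.84  0.    1.15 -0.37] ang -75.28
rot [-0.04  7.32 -0.21] shift cm [0.9  0.85 0.22]
```

Call:
step_arm --pt "0 3.5 0 0.5 0 0.1 -0.4" --pt "0 7.3 0 0.9 2 0.2 -0.4" --pt "0 7.3 0 0.9 4 0.2 -0.4" --pt "0 7.3 0 0.9 4.5 0.2 -0.4" --pt "0 7.3 0 0.9 4.5 0.2 -0.4"

```text
clock: 27.7
eef_pos: [596.4, -46.0, 200.2]
tool_rot: [[0.129, -0.006, 0.992], [-0.992, 0.004, 0.129], [-0.005, -1.0, -0.006]]
wrist_force: [-0.5, -2.0, -0.4]
opening: 33.3
```

```bash
python3 wl.py w9;  python3 go.py 598.6 -46.4 180 -82.6
```

```text
Y [148.  89.] 3241 c [523.4  27.4] LW 63.7 16.5 ang from +y -82.6 dep [523.7  27.6  96.9]
Y [258. 190.] 535 c [595.6 -25.2] LW 16.3 14.0 ang from +y -82.5 dep [595.7 -24.8  97. ]
Y [ 51. 281.] 948 c [ 453.  -108.6] LW 53.2 31.9 ang from +y 63.9 dep [ 400.9 -170.4   15.8]
R [254. 253.] 7634 c [ 603.2 -107.3] LW 128.1 64.4 ang from +y 5.5 dep [595.6 -42.3 147.2]
clk 27.75 p [597.4 -46.1 201.8] F [ 0.3 -0.8 -0.4] open 33.3 q [-0.12  0.21  1.87  0.    1.07 -0.25] ang -82.56
rot [ 0.16  0.04 -0.26] shift cm [0.06 2.18 0.12]
```

View pics/w9.png

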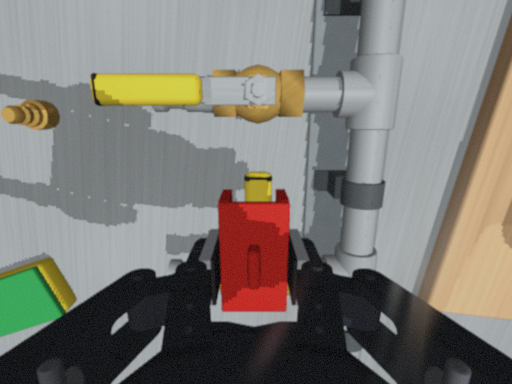

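The sleeve end shows at (258,190), just beyond the cover. The lever axis extrapolates to x≈598.4 at the grip, against the tool at 597.4. I'll descend in stages.

Call:
step_arm --pt "0.2 0 -0.2 0.15 1 0.12 -0.4" --pt "0.2 0 -0.2 0.15 1.9 0.12 -0.4" --pt "0.2 0 -0.2 0.15 1.9 0.12 -0.4" --pt "0.2 0 -0.2 0.15 1.9 0.12 -0.4"

```text
clock: 28.15
eef_pos: [598.5, -47.2, 182.6]
tool_rot: [[0.13, -0.0, 0.992], [-0.992, 0.001, 0.13], [-0.001, -1.0, 0.0]]
wrist_force: [0.7, 0.1, 0.2]
opening: 33.3
```

```bash
python3 go.py 598.6 -47.5 154 -82.6
```

```text
clk 28.15 p [598.5 -47.2 182.6] F [0.7 0.1 0.2] open 33.3 q [-0.12  0.23  1.88  0.    1.03 -0.25] ang -82.55
rot [-0.01  0.05 -0.07] shift cm [0.04 2.86 0.01]
```

Call:
step_arm --pt "0 0 0 0 0.6 0 -0.4" --pt "0 0 0 0 1.2 0 -0.4" --pt "0 0 0 0 1.2 0 -0.4"

```text
clock: 28.45
eef_pos: [597.7, -47.1, 169.4]
tool_rot: [[0.13, -0.002, 0.992], [-0.992, 0.001, 0.13], [-0.002, -1.0, -0.002]]
wrist_force: [-0.6, -0.4, -1.0]
opening: 33.0
```

```bash
python3 go.py 598.6 -47.5 154 -82.6
```

```text
clk 28.45 p [597.7 -47.1 169.4] F [-0.6 -0.4 -1. ] open 33.0 q [-0.12  0.24  1.89  0.    1.01 -0.25] ang -82.55
rot [ 0.1   0.05 -0.1 ] shift cm [0.06 1.54 0.08]
```

Call:
step_arm --pt "0.1 0 0 0 0.7 0.08 -0.4" --pt "0.1 0 0 0 1.3 0.08 -0.4" --pt "0.1 0 0 0 1.3 0.08 -0.4"

```text
clock: 28.75
eef_pos: [597.6, -46.8, 154.8]
tool_rot: [[0.13, -0.003, 0.992], [-0.992, 0.002, 0.13], [-0.002, -1.0, -0.002]]
wrist_force: [0.1, 0.3, -0.3]
opening: 33.5
```

```bash
python3 go.py 598.6 -47.5 154 -82.6
```

```text
clk 28.75 p [597.6 -46.8 154.8] F [ 0.1  0.3 -0.3] open 33.5 q [-0.12  0.26  1.9   0.    0.98 -0.25] ang -82.55
rot [ 0.14  0.05 -0.13] shift cm [0.08 0.08 0.09]
```

Not touching yet. I'll press down gently until I feel the roof.

Call:
step_arm --pt "0 0 0 0 0.15 0.05 -0.4" --pt "0 0 0 0 0.3 0.05 -0.4" --pt "0 0 0 0 0.3 0.05 -0.4"

```text
clock: 29.05
eef_pos: [598.9, -46.7, 153.9]
tool_rot: [[0.13, -0.001, 0.992], [-0.992, 0.002, 0.13], [-0.002, -1.0, -0.001]]
wrist_force: [-2.8, 0.2, 8.2]
opening: 33.5
```

```bash
python3 go.py 598.6 -47.5 154 -82.6;python3 -c "
from h import *
snap('wrist','w10')"
```

```text
clk 29.05 p [598.9 -46.7 153.9] F [-2.8  0.2  8.2] open 33.5 q [-0.12  0.26  1.9   0.    0.98 -0.25] ang -82.56
rot [ 0.05  0.04 -0.12] shift cm [ 0.08 -0.01 -0.04]
```

View pics/w10.png

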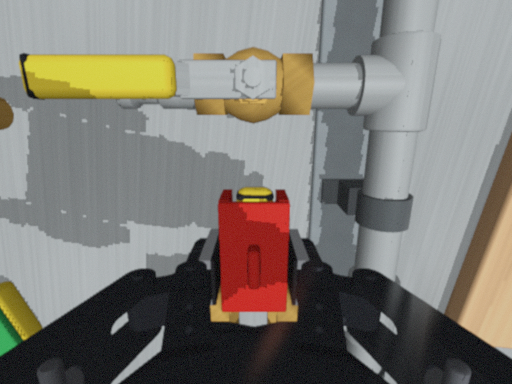

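Contact at TCP z = 153.9 against an expected 154.2: the roof is on the sleeve. I'll release and rise straight up.

Call:
step_arm --pt "0 0 0 0 0 -0.05 -0.1" --pt "0 0 0 0 0 -0.05 0.05" --pt "0 0 0 0 0 -0.05 0.05" --pt "0 0 0 0 0 -0.05 0.05"

```text
clock: 29.5
eef_pos: [598.2, -46.8, 153.6]
tool_rot: [[0.13, -0.001, 0.992], [-0.992, 0.002, 0.13], [-0.002, -1.0, -0.001]]
wrist_force: [0.3, 0.2, -0.1]
opening: 44.7
```

Call:
step_arm --pt "0 0 0 0 -1 0 0.05" --pt "0 0 0 0 -3 0 0.05" --pt "0 0 0 0 -7 0 0.05" --pt "0 0 0 0 -11 0 0.05" --pt "0 0 0 0 -14 0 0.05" --pt "0 0 0 0 -14 0 0.05"

```text
clock: 30.1
eef_pos: [601.4, -47.4, 300.8]
tool_rot: [[0.13, 0.01, 0.992], [-0.992, 0.001, 0.13], [0.001, -1.0, 0.01]]
wrist_force: [0.6, 0.3, 0.7]
opening: 44.8
```

```bash
python3 wl.py w11
python3 - <<'E'
from h import *
s=ctrl.read_state();print(s["clock"],s["eef_pos"],s["opening"],s["wrist_force"])
d=load("w11");y,r=masks(d);C=cloud(d)[r>0];C=C[np.abs(C[:,2]-100)<25]
P=C[(C[:,2]>95)&(C[:,2]<106)];print(len(P),np.percentile(P[:,2],[2,25,50,75,98]).round(1),cv2.minAreaRect(P[:,:2].astype(np.float32)))
A=np.c_[P[:,:2]-P[:,:2].mean(0),np.ones(len(P))];print("roof plane",np.linalg.lstsq(A,P[:,2],rcond=None)[0])
E
```

```text
Y [177.  95.] 1278 c [521.7  27.4] LW 64.2 15.8 ang from +y -82.5 dep [522.5  27.6  96.8]
Y [ 97. 240.] 293 c [ 445.2 -129.1] LW 45.4 13.1 ang from +y 33.7 dep [ 402.6 -173.8   16.8]
R [249. 184.] 1899 c [600.  -65.7] LW 78.6 40.7 ang from +y 8.1 dep [598.2 -46.2 101.1]
30.15 [600.11725093 -47.27219964 297.75131854] 44.589489745002545 [ 0.23032965 -0.41219428  0.09767239]
1756 [ 99.6 100.6 101.  101.5 102.5] ((598.7632446289062, -48.29887771606445), (32.97035217285156, 60.09049606323242), 7.334862232208252)
roof plane [-1.98402563e-04 -5.54871003e-06  1.01025586e+02]
```

View pics/w11.png

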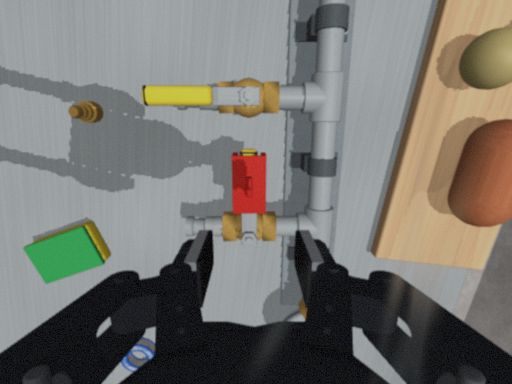

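The cover sits at (249,184). Its roof is level at 101.0 mm (97 + 4) and lined up with the shut lever at 7.3°. I'll take a last overall check from the top.

Run:
```python
from h import *
d=snap("scene","s12")
y,r=masks(d)
for c,a,R,P in blobs(d,y):
    w=onz(d,*c,97)
    if 400<w[0]<700 and -200<w[1]<350:
        b=np.array([onz(d,*p,97)[:2] for p in cv2.boxPoints(R)]);print(np.round(w),a,b.round().tolist())
```

```text
[506. 176.  97.] 64 [[478.0, 164.0], [471.0, 181.0], [532.0, 188.0], [539.0, 171.0]]
[524.  27.  97.] 68 [[498.0, 15.0], [490.0, 31.0], [551.0, 41.0], [558.0, 25.0]]
```

View pics/s12.png

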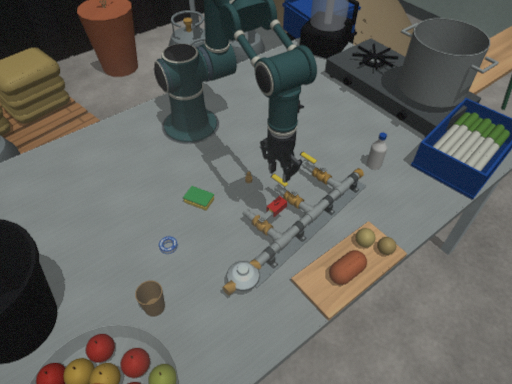

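The scene view shows both good levers over their outlets at (308,158) and (279,181), and the red cover on the right lever at (276,206). The sponge, tape, cup, coupling and bottle are where they were; the wrench is hidden behind the arm here but nothing went near it.

```bash
python3 -c "
from h import *
print(ctrl.finish_job(), ctrl.read_state()['clock'])"
```

```text
the job is handed in; nothing more can be done
the job is handed in; nothing more can be done
```

I tested all three valves, left the two good ones fully open, shut the binding one and locked it out. I handed the job in at about 30 s of the 72 s allowed.

| Valve (as seen from the robot) | What I felt | How it was left |
|---|---|---|
| Left | about 2–3 N all the way, just under the 3–8 N given, then a firm stop at open (12.6 N peak) | fully open: 97.3° seen, against 97.4° expected |
| Middle | about 5–8 N all the way, then a firm stop at open (14.2 N peak) | fully open: 97.5° seen, against 97.4° expected |
| Right | about 2–3 N, then a sharp rise to 13.2 N at only about 43° open, so this one binds | shut against its stop (11.6 N peak): 7.4° seen, along the header, which is at 7.4° |

- **Cover:** it sits over the right lever with its roof level at 101.0 mm, which is 97 + 4 mm and so fully seated. It lines up with the lever at 7.3°, and the gripper is clear of everything.
- **Forces:** the highest wrist force I read was about 14.5 N, well under the 45 N limit. I read it at the end of each short move, not continuously.
- **Other things on the bench:** in the last picture the tape, coupling, bottle, cup and sponge look where they started. The wrench was hidden behind the arm in that view. It was visible earlier and nothing went near it, but I did not re-measure it at the end.

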